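Put away the forming punches and carving wax

ROBOT

A 6-joint arm with a two-finger parallel gripper is mounted at the origin on the work surface. World frame = base frame: x ahead of the robot, y to its left, z up, the work surface at z = 0. Lengths are in mm, angles in rad, forces in N, time in s.
With the tool pointing down it reaches from about 275 to 775 mm from the base axis. Payload 14.6 kg.
Tool frame: the origin (TCP) lies between the finger pads; the fingertips stand 17 mm ahead of it and the grasp point (between the pads) lies 2 mm behind it; x points along the fingers, z is the direction in which the jaws open and shut, and the axes are right-handed (so a half turn about x gives the same grasp; the last joint's range is limited). The gripper opens to 85 mm and grips with 20 to 120 N. Pads are 22 mm wide; open, the fingers measure 114 mm over their backs; the gripper's body (76 mm by 85 mm) begins 54 mm behind the grasp point. The pads swing forward as they close: fully open they stand 13 mm farther back than shut.
Start: joints at [0.952, 0.263, -0.048, 1.259, 0, 1.415], TCP at [234.863, 469.54, 248.278] pointing down, gripper open.
Joint ranges: [-2.65, 2.65], [-0.89, 1.7], [-1.18, 1.37], [-2.13, 2.11], [-1.35, 1.29], [-3.14, 3.14]. Speed limits (rad/s): [1.89, 1.89, 2.57, 2.79, 3.14, 3.14].

INTERFACE

Orientations are given as a unit quaternion [w, x, y, z].
In Python, from station import manip, camera, masks_of gives the robot as it stands.
- The arm moves only by the tool apply_moves, never from a script. Its argument "rows" is one flat list of numbers, 6 for each row, row after row: the shift along the world's x, y, z each as a share of 0.3 m, from -1 to 1, then the turn, a rotation vector about the world's x, y, z each as a share of 1.5 rad, from -1 to 1. In form: [dx, dy, dz, wx, wy, wz, dx, dy, dz, wx, wy, wz, ...]. A call has 1 to 20 rows; each row is the pose to reach, as a shift and turn from the pose commanded when the call began; what a row does not reach only later rows make up. A row lasts 1/12 s, in which the tool goes at most 41.7 mm and 7.16 degrees, less where a joint would pass 70% of its speed; a pose out of reach is approached as far as the arm can. A call with a number of a shift or a turn outside -1 to 1 is refused whole. A call with a gripper value outside its range is refused whole. "grip" is the opening, from -1 (shut) to 1 (fully open), set as the call begins (left out, the last holds). The fingers move at their own pace and stop on an object; "grip_force" is the grip in N (left out, the last holds). Time passes only in rows, so rows that repeat a pose let the fingers close. It gives the time, the measured TCP pose, the force and the opening at its end, in the units of the state.
- manip.sense(): the state, without advancing time (a new reading comes with each control period).
- camera(name): name is "side" or "top" or "wrist"; returns a dict with "img" (420x560x3 uint8, red, green, blue), "fx", "fy", "cx", "cy" (pixels), "k1" (the pictures are not rectified: a ray, as slopes to the right and down, at radius r is drawn at 1 + k1 r^2 times it, then the intrinsics apply), "cam_to_world" (4x4, takes a point from camera to world coordinates). Camera axes: x right, y up, looking along -z (the intrinsics and any distortion apply to the point x, -y, -z); pixel columns grow to the right and rows downward; lengths in mm; the calibration is good to about 2 mm. A picture is of the moment at which its call begins. There is no depth.
- manip.finish_job(): hands the job in, once; it reports no verdict.
Trained networks look in a picture, given as the dict that the camera call returned (one of the last four; its "shot" number tells which), for a name from the list of things; names that differ only in an ending like _2 or _b are one class to them, and where a whole thing is asked for, a point or a joint stands for the part that bears it (a point fixed in the world has none). Each returns a list of dicts, best first, with "p" (0 to 1); they miss things now and then, are a little off and sometimes report something else, mostly with a low value. They report only what shows in the picture. A call takes as long as a camera call. They do not tell look-alikes from the thing itself.
- masks_of(picture, label): "region" (420x560 bool, what is visible of it) and "box" ([left, top, right, bottom] in pixels, round what is visible of it).
The state is a dict: "clock": time; "joints": joint angles; "qd": joint speeds; "joint_efforts": joint torques, N m; "position": TCP position; "orientation": TCP orientation; "contact_force": force on the tool from outside, world axes, zero at the start; "moment": the same for the moment, N m; "finger_gap": finger opening in mm.
Only numpy, scipy, OpenCV 4.12 (cv2) and the standard library are available. Lean on these libraries where they do the work, as an engineer would, in place of code of your own. Each camera call takes 0.05 s, during which the arm holds its last target.

TASK

Tidy the jeweller's bench: click every steel punch crosswise into the spring clips of the rail, one to a slot, its middle midway between the two clip rows and pressed fully home on both strips, in order of length with the shortest nearest the rail's hanging eye (spare slots may stay empty anywhere). Lay all the wax blocks in the wooden box side by side so that none stands above the rim, and shut the lid fully. Leave the dish, jar and ring where they are.

Things in the scene. Friction and masses are not known exactly. Their poses are not given: they have to be found in the camera images.
- rail: Clip rail, fixed on the bench: base plate 80 x 222 x 6 mm with two wooden strips along its y axis (14 mm wide, at x = -26 and +26 mm, tops 18 mm above the bench). Five slots 44 mm apart along y, each with a spring clip on both strips, so a punch lies across both strips, along the rail's x axis. A wire hanging eye sticks out 25 mm beyond the +y end. Origin: centre of the underside; z up.
- seat0 (a point): Clip slot 0, nearest the hanging eye: its middle, on the strips' top level, 18 mm above the bench; axes as the rail's. A clipped punch's underside centre lies here. Each clip is a pair of sprung jaws, mouth flared to 22 mm, narrowing to 8.4 mm at 13 mm above the strip; a punch pressed straight down needs about 12 to 20 N, then snaps under the jaws.
- seat1 (a point): The same for slot 1. The jaws reach 44 mm above the bench and 14 mm either side of a slot's middle. Between the two clip rows 42 mm is free (x from -21 to +21 mm), where fingers can hold a punch while it is pressed in.
- seat2 (a point): The same for slot 2.
- seat3 (a point): The same for slot 3.
- seat4 (a point): The same for slot 4, the farthest from the eye.
- punch1: Square steel forming punch, shank 12 x 12 mm, 92 mm long in all (the last 14 mm at its +x end is a dark 8 x 8 mm nose), about 97 g. Origin: centre of its length and width, on the underside; x along its length, z up as it starts. May be absent.
- punch2: Square steel forming punch, shank 12 x 12 mm, 106 mm long in all (the last 14 mm at its +x end is a dark 8 x 8 mm nose), about 111 g. Origin: centre of its length and width, on the underside; x along its length, z up as it starts. May be absent.
- punch3: Square steel forming punch, shank 12 x 12 mm, 120 mm long in all (the last 14 mm at its +x end is a dark 8 x 8 mm nose), about 126 g. Origin: centre of its length and width, on the underside; x along its length, z up as it starts. May be absent.
- punch4: Square steel forming punch, shank 12 x 12 mm, 134 mm long in all (the last 14 mm at its +x end is a dark 8 x 8 mm nose), about 141 g. Origin: centre of its length and width, on the underside; x along its length, z up as it starts. May be absent.
- punch5: Square steel forming punch, shank 12 x 12 mm, 148 mm long in all (the last 14 mm at its +x end is a dark 8 x 8 mm nose), about 155 g. Origin: centre of its length and width, on the underside; x along its length, z up as it starts. May be absent.
- wax1: Block of green carving wax, 58 (x) x 34 (y) x 26 (z) mm, about 55 g. Origin: centre of its underside. May be absent.
- wax1_center (a point): Centre of that wax block.
- wax2: Block of green carving wax, 58 (x) x 34 (y) x 26 (z) mm, about 55 g. Origin: centre of its underside. May be absent.
- wax2_center (a point): Centre of that wax block.
- wax3: Block of green carving wax, 58 (x) x 34 (y) x 26 (z) mm, about 55 g. Origin: centre of its underside. May be absent.
- wax3_center (a point): Centre of that wax block.
- waxbox: Fixed wooden box with a hinged lid, outside 140 x 140 mm, 35 mm high, walls and floor 5 mm (inside 130 x 130 mm, 30 mm deep). Origin: centre of its underside. Lid hinge along y on its +x rim.
- waxbox_in (a point): Centre of the box's inner floor, 5 mm above the bench; axes as the box's.
- lid (a joint): Lid angle in rad: 0 shut, lying flat on the rim; 1.57 upright; 1.9 its stop, leaning back. The hinge is stiff: the lid stays where it is left (about 0.16 N m, so 1 to 3 N at the free edge). It starts open, at 1.6 to 1.85.
- lid_hinge (a point): Middle of the lid's hinge line, on the box's +x rim, 35.5 mm above the bench. The lid is a 140 x 140 x 8 mm board: shut, it runs from here to -x, its underside at this height; a brass lip 50 mm wide sticks out 12 mm beyond its free edge. The axes turn with the lid: y along the hinge, x away from the free edge, z out of its outer face.
- dish: Bystander: white ceramic dish, 100 mm across, 35 mm high. Origin: centre of its underside.
- jar: Bystander: amber glass jar with steel cap, 52 mm across, 65 mm high. Origin: centre of its underside.
- ring: Bystander: brass finger ring lying flat, 23 mm across, 7 mm high. Origin: centre of its underside.
Things that resemble listed ones, but are neither listed nor needed, are in the scene too. Leave any blue or orange look-alike of the wax3 alone. Leave any red look-alike of the punch4 alone.

How it is judged (in metres and radians):
At the end, for the whole second after the job is handed in: Punches at rest, one per slot, growing in length away from the eye: undersides within 2.5 mm of the strips' tops, 5 mm of a slot's middle, 12 mm of midway between clip rows, 0.08 rad of square to the rail. Wax blocks in the box, centres under 24 mm above its floor; lid under 0.04 rad (z of punch1 in the frame of seat0 between -0.003 and 0.0025 m and x of punch1 in the frame of seat0 between -0.012 and 0.012 m and angle between the x axis of each of punch1, punch2, punch3, punch4, punch5 and the x axis of rail, either way round below 0.08 rad and linear speed of each of punch1, punch2, punch3, punch4, punch5, wax1, wax2, wax3 below 0.02 m/s and (y of punch1 in the frame of seat0 between -0.005 and 0.005 m or y of punch1 in the frame of seat1 between -0.005 and 0.005 m or y of punch1 in the frame of seat2 between -0.005 and 0.005 m or y of punch1 in the frame of seat3 between -0.005 and 0.005 m or y of punch1 in the frame of seat4 between -0.005 and 0.005 m) and z of punch2 in the frame of seat0 between -0.003 and 0.0025 m and x of punch2 in the frame of seat0 between -0.012 and 0.012 m and (y of punch2 in the frame of seat0 between -0.005 and 0.005 m or y of punch2 in the frame of seat1 between -0.005 and 0.005 m or y of punch2 in the frame of seat2 between -0.005 and 0.005 m or y of punch2 in the frame of seat3 between -0.005 and 0.005 m or y of punch2 in the frame of seat4 between -0.005 and 0.005 m) and z of punch3 in the frame of seat0 between -0.003 and 0.0025 m and x of punch3 in the frame of seat0 between -0.012 and 0.012 m and (y of punch3 in the frame of seat0 between -0.005 and 0.005 m or y of punch3 in the frame of seat1 between -0.005 and 0.005 m or y of punch3 in the frame of seat2 between -0.005 and 0.005 m or y of punch3 in the frame of seat3 between -0.005 and 0.005 m or y of punch3 in the frame of seat4 between -0.005 and 0.005 m) and z of punch4 in the frame of seat0 between -0.003 and 0.0025 m and x of punch4 in the frame of seat0 between -0.012 and 0.012 m and (y of punch4 in the frame of seat0 between -0.005 and 0.005 m or y of punch4 in the frame of seat1 between -0.005 and 0.005 m or y of punch4 in the frame of seat2 between -0.005 and 0.005 m or y of punch4 in the frame of seat3 between -0.005 and 0.005 m or y of punch4 in the frame of seat4 between -0.005 and 0.005 m) and z of punch5 in the frame of seat0 between -0.003 and 0.0025 m and x of punch5 in the frame of seat0 between -0.012 and 0.012 m and (y of punch5 in the frame of seat0 between -0.005 and 0.005 m or y of punch5 in the frame of seat1 between -0.005 and 0.005 m or y of punch5 in the frame of seat2 between -0.005 and 0.005 m or y of punch5 in the frame of seat3 between -0.005 and 0.005 m or y of punch5 in the frame of seat4 between -0.005 and 0.005 m) and ((y of punch1 in the frame of rail above 0.11 m and y of punch2 in the frame of rail below 0.11 m) or (y of punch1 in the frame of rail above 0.066 m and y of punch2 in the frame of rail below 0.066 m) or (y of punch1 in the frame of rail above 0.022 m and y of punch2 in the frame of rail below 0.022 m) or (y of punch1 in the frame of rail above -0.022 m and y of punch2 in the frame of rail below -0.022 m) or (y of punch1 in the frame of rail above -0.066 m and y of punch2 in the frame of rail below -0.066 m) or (y of punch1 in the frame of rail above -0.11 m and y of punch2 in the frame of rail below -0.11 m)) and ((y of punch1 in the frame of rail above 0.11 m and y of punch3 in the frame of rail below 0.11 m) or (y of punch1 in the frame of rail above 0.066 m and y of punch3 in the frame of rail below 0.066 m) or (y of punch1 in the frame of rail above 0.022 m and y of punch3 in the frame of rail below 0.022 m) or (y of punch1 in the frame of rail above -0.022 m and y of punch3 in the frame of rail below -0.022 m) or (y of punch1 in the frame of rail above -0.066 m and y of punch3 in the frame of rail below -0.066 m) or (y of punch1 in the frame of rail above -0.11 m and y of punch3 in the frame of rail below -0.11 m)) and ((y of punch1 in the frame of rail above 0.11 m and y of punch4 in the frame of rail below 0.11 m) or (y of punch1 in the frame of rail above 0.066 m and y of punch4 in the frame of rail below 0.066 m) or (y of punch1 in the frame of rail above 0.022 m and y of punch4 in the frame of rail below 0.022 m) or (y of punch1 in the frame of rail above -0.022 m and y of punch4 in the frame of rail below -0.022 m) or (y of punch1 in the frame of rail above -0.066 m and y of punch4 in the frame of rail below -0.066 m) or (y of punch1 in the frame of rail above -0.11 m and y of punch4 in the frame of rail below -0.11 m)) and ((y of punch1 in the frame of rail above 0.11 m and y of punch5 in the frame of rail below 0.11 m) or (y of punch1 in the frame of rail above 0.066 m and y of punch5 in the frame of rail below 0.066 m) or (y of punch1 in the frame of rail above 0.022 m and y of punch5 in the frame of rail below 0.022 m) or (y of punch1 in the frame of rail above -0.022 m and y of punch5 in the frame of rail below -0.022 m) or (y of punch1 in the frame of rail above -0.066 m and y of punch5 in the frame of rail below -0.066 m) or (y of punch1 in the frame of rail above -0.11 m and y of punch5 in the frame of rail below -0.11 m)) and ((y of punch2 in the frame of rail above 0.11 m and y of punch3 in the frame of rail below 0.11 m) or (y of punch2 in the frame of rail above 0.066 m and y of punch3 in the frame of rail below 0.066 m) or (y of punch2 in the frame of rail above 0.022 m and y of punch3 in the frame of rail below 0.022 m) or (y of punch2 in the frame of rail above -0.022 m and y of punch3 in the frame of rail below -0.022 m) or (y of punch2 in the frame of rail above -0.066 m and y of punch3 in the frame of rail below -0.066 m) or (y of punch2 in the frame of rail above -0.11 m and y of punch3 in the frame of rail below -0.11 m)) and ((y of punch2 in the frame of rail above 0.11 m and y of punch4 in the frame of rail below 0.11 m) or (y of punch2 in the frame of rail above 0.066 m and y of punch4 in the frame of rail below 0.066 m) or (y of punch2 in the frame of rail above 0.022 m and y of punch4 in the frame of rail below 0.022 m) or (y of punch2 in the frame of rail above -0.022 m and y of punch4 in the frame of rail below -0.022 m) or (y of punch2 in the frame of rail above -0.066 m and y of punch4 in the frame of rail below -0.066 m) or (y of punch2 in the frame of rail above -0.11 m and y of punch4 in the frame of rail below -0.11 m)) and ((y of punch2 in the frame of rail above 0.11 m and y of punch5 in the frame of rail below 0.11 m) or (y of punch2 in the frame of rail above 0.066 m and y of punch5 in the frame of rail below 0.066 m) or (y of punch2 in the frame of rail above 0.022 m and y of punch5 in the frame of rail below 0.022 m) or (y of punch2 in the frame of rail above -0.022 m and y of punch5 in the frame of rail below -0.022 m) or (y of punch2 in the frame of rail above -0.066 m and y of punch5 in the frame of rail below -0.066 m) or (y of punch2 in the frame of rail above -0.11 m and y of punch5 in the frame of rail below -0.11 m)) and ((y of punch3 in the frame of rail above 0.11 m and y of punch4 in the frame of rail below 0.11 m) or (y of punch3 in the frame of rail above 0.066 m and y of punch4 in the frame of rail below 0.066 m) or (y of punch3 in the frame of rail above 0.022 m and y of punch4 in the frame of rail below 0.022 m) or (y of punch3 in the frame of rail above -0.022 m and y of punch4 in the frame of rail below -0.022 m) or (y of punch3 in the frame of rail above -0.066 m and y of punch4 in the frame of rail below -0.066 m) or (y of punch3 in the frame of rail above -0.11 m and y of punch4 in the frame of rail below -0.11 m)) and ((y of punch3 in the frame of rail above 0.11 m and y of punch5 in the frame of rail below 0.11 m) or (y of punch3 in the frame of rail above 0.066 m and y of punch5 in the frame of rail below 0.066 m) or (y of punch3 in the frame of rail above 0.022 m and y of punch5 in the frame of rail below 0.022 m) or (y of punch3 in the frame of rail above -0.022 m and y of punch5 in the frame of rail below -0.022 m) or (y of punch3 in the frame of rail above -0.066 m and y of punch5 in the frame of rail below -0.066 m) or (y of punch3 in the frame of rail above -0.11 m and y of punch5 in the frame of rail below -0.11 m)) and ((y of punch4 in the frame of rail above 0.11 m and y of punch5 in the frame of rail below 0.11 m) or (y of punch4 in the frame of rail above 0.066 m and y of punch5 in the frame of rail below 0.066 m) or (y of punch4 in the frame of rail above 0.022 m and y of punch5 in the frame of rail below 0.022 m) or (y of punch4 in the frame of rail above -0.022 m and y of punch5 in the frame of rail below -0.022 m) or (y of punch4 in the frame of rail above -0.066 m and y of punch5 in the frame of rail below -0.066 m) or (y of punch4 in the frame of rail above -0.11 m and y of punch5 in the frame of rail below -0.11 m)) and x of wax1_center in the frame of waxbox_in between -0.065 and 0.065 m and y of wax1_center in the frame of waxbox_in between -0.065 and 0.065 m and z of wax1_center in the frame of waxbox_in between 0.005 and 0.024 m and x of wax2_center in the frame of waxbox_in between -0.065 and 0.065 m and y of wax2_center in the frame of waxbox_in between -0.065 and 0.065 m and z of wax2_center in the frame of waxbox_in between 0.005 and 0.024 m and x of wax3_center in the frame of waxbox_in between -0.065 and 0.065 m and y of wax3_center in the frame of waxbox_in between -0.065 and 0.065 m and z of wax3_center in the frame of waxbox_in between 0.005 and 0.024 m and value of joint lid below 0.04 rad); the robot touches nothing.
It fails at once if the dish is moved more than 30 mm (distance of dish from where it was at the start of the episode above 0.03 m).
It fails at once if the jar is moved more than 30 mm (distance of jar from where it was at the start of the episode above 0.03 m).
It fails at once if the ring is moved more than 30 mm (distance of ring from where it was at the start of the episode above 0.03 m).
Of punch1, punch2, punch3, punch4, punch5 only 4 to 5 are there at a start; the rules pass over those that are not, and their reading is None.
Of wax1, wax2, wax3 only 2 to 3 are there at a start; the rules pass over those that are not, and their reading is None.
At some moment in a run one of punch1, punch2, punch3, punch4, punch5, wax1, wax2, wax3 may be knocked a few centimetres aside while the robot is not near it.
Once in a run the grip may slacken for a moment while it holds something.
It also fails if it takes over 210 s, if anything falls off the work surface, if the arm or the gripper's body presses on something with over 40 N, if the wrist force passes 120 N, or if a joint passes its speed limit or range.

## Working session

There is one attempt and no reset: what is moved stays moved. The work goes in short steps, Python scripts to look and compute and a tool call to move; the robot and the scene stay as the last step left them, time stands still between calls to the robot, and variables do not carry over. Pictures are saved under pics/ and viewed, and the job is handed in when it is done.

Besides the shell and the picture viewer there is one more tool, called after ">>>" in YAML: its name, and indented under it one key for each argument. apply_moves: Moves the arm, as the interface text tells. Its arguments: {"type":"object","properties":{"rows":{"type":"array"},"grip":{"type":"number"},"grip_force":{"type":"number"}},"required":["rows"]}

```bash
ls; mkdir -p pics; cat > h.py <<'E'
import numpy as np, cv2
from station import manip, camera, masks_of
def save(c,n): cv2.imwrite('pics/'+n, c['img'][:,:,::-1])
def proj(c,P):
    P=np.atleast_2d(P).astype(float); T=np.linalg.inv(np.array(c['cam_to_world']))
    q=P@T[:3,:3].T+T[:3,3]; x=q[:,0]/-q[:,2]; y=-q[:,1]/-q[:,2]; r2=x*x+y*y; s=1+c['k1']*r2
    return np.c_[c['fx']*x*s+c['cx'], c['fy']*y*s+c['cy']]
def ray(c,uv):
    uv=np.atleast_2d(uv).astype(float); d=np.c_[(uv[:,0]-c['cx'])/c['fx'],(uv[:,1]-c['cy'])/c['fy']]
    s=d.copy()
    for _ in range(20): s=d/(1+c['k1']*(s**2).sum(1,keepdims=True))
    T=np.array(c['cam_to_world']); D=np.c_[s[:,0],-s[:,1],-np.ones(len(s))]@T[:3,:3].T
    return T[:3,3],D
def onz(c,uv,z):
    o,D=ray(c,uv); t=(z-o[2])/D[:,2]; return o+D*t[:,None]
E
python3 - <<'E'
from h import *
for n in ['top','side','wrist']:
    c=camera(n); save(c,n+'0.png'); print(n,c['fx'],c['k1'],np.round(c['cam_to_world'],2).tolist())
print(manip.sense())
E
```

```text
pics
top 487.20969321444807 0.03859711693641074 [[0.01, 0.98, -0.2, 295.62], [-1.0, 0.01, -0.0, 3.51], [0.0, 0.2, 0.98, 1313.75], [0.0, 0.0, 0.0, 1.0]]
side 456.3928140527092 -0.06006390915614128 [[0.94, 0.21, -0.28, 271.77], [-0.35, 0.6, -0.72, -723.76], [0.02, 0.78, 0.63, 709.43], [0.0, 0.0, 0.0, 1.0]]
wrist 304.54006954238304 -0.06636014624890543 [[0.45, -0.85, -0.29, 159.1], [0.89, 0.42, 0.15, 506.84], [-0.0, -0.32, 0.95, 373.72], [0.0, 0.0, 0.0, 1.0]]
{'clock': 0.15, 'joints': array([ 9.51730918e-01,  2.63416361e-01, -4.87606930e-02,  1.25940479e+00,
       -7.39724384e-06,  1.41550371e+00]), 'qd': array([-9.89997466e-05, -1.65929948e-03,  1.11791281e-03,  5.26629682e-04,
        7.89055417e-05,  9.92216521e-04]), 'joint_efforts': array([ 2.05249016e-03, -6.37825441e+01,  3.84646869e+01,  1.06003293e-02,
       -1.47272808e-04, -5.53930917e-06]), 'position': array([234.73941488, 469.38968493, 247.94502354]), 'orientation': array([ 0.6012692 , -0.37182046,  0.60177915,  0.37160025]), 'contact_force': array([-0.22772117, -0.52507639,  0.24243784]), 'moment': array([ 0.05748973,  0.07422566, -0.05311841]), 'finger_gap': 85.41831707150517}
```

View pics/top0.png

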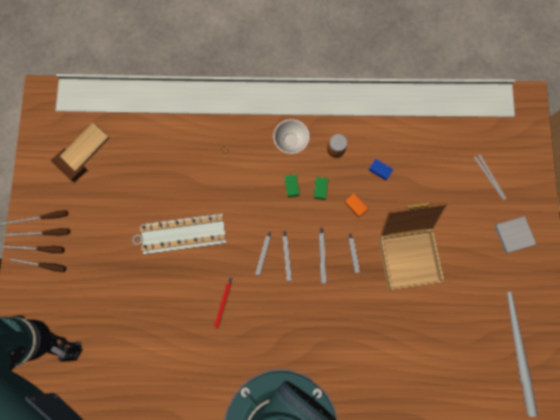

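View pics/side0.png

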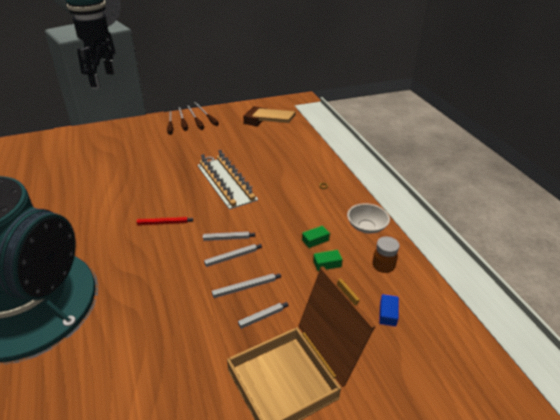

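View pics/wrist0.png

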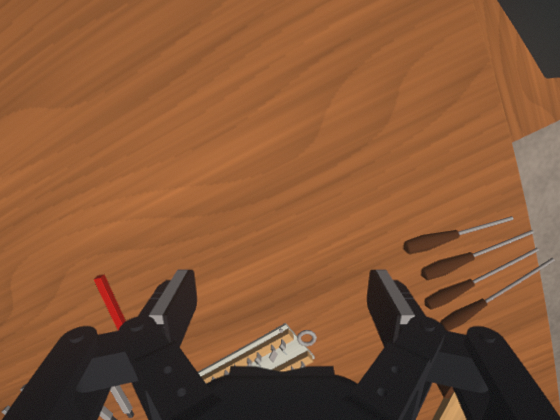

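The top view shows the rail at (183,234) with its eye on the left. Four punches lie at (262,254), (287,256), (323,256) and (353,253), and two green waxes at (292,186) and (321,188). The box is at (412,258) with its lid open at the far side. The look-alikes are red, blue and orange. Next I'll measure.

```bash
cat > m.py <<'E'
from h import *
c=camera('top')
for lab,z in [('punch1',6),('wax1',13),('rail',6),('waxbox',20),('lid',60),('dish',20),('jar',30),('ring',4)]:
    for d in masks_of(c,lab):
        m=d['region'].astype(np.uint8); ys,xs=np.nonzero(m)
        if len(xs)<3: continue
        rect=cv2.minAreaRect(np.c_[xs,ys].astype(np.float32))
        col=c['img'][ys,xs].mean(0).astype(int)
        w=onz(c,np.c_[xs,ys],z)[:,:2]; r=cv2.minAreaRect(w.astype(np.float32))
        ev,V=np.linalg.eigh(np.cov(w.T)); v=V[:,1]
        print(lab,'p%.2f'%d['p'],len(xs),col,'mean',w.mean(0).round(1),'rect',np.round(r[0],1),np.round(r[1],0),'ang',round(np.degrees(np.arctan2(v[1],v[0]))%180,1), d['box'])
E
python3 m.py
```

```text
punch1 p0.79 224 [151 138 129] mean [431.5 -13. ] rect [432.  -13.1] [132.  13.] ang 6.3 [281.9, 232.9, 289.9, 284.3]
punch1 p0.72 206 [146 132 123] mean [ 441.6 -192.7] rect [ 443. -193.] [105.  16.] ang 9.4 [348.8, 231.1, 358.3, 272.8]
punch1 p0.72 230 [151 139 130] mean [ 429.2 -108.6] rect [ 431.6 -108.9] [140.  14.] ang 2.2 [316.1, 231.8, 326.7, 286.9]
punch1 p0.71 209 [147 134 124] mean [436.1  50.4] rect [438.5  49.5] [ 14. 120.] ang 165.5 [257.4, 232.8, 267.8, 274.2]
punch1 p0.58 251 [161  49  36] mean [307.8 152.3] rect [308.1 152. ] [ 14. 131.] ang 165.0 [214.2, 276.5, 234.1, 327.0]
wax1 p0.86 260 [ 51 118  58] mean [627.2 -25.4] rect [627.4 -25.2] [60. 35.] ang 12.1 [286.6, 175.2, 299.5, 195.9]
wax1 p0.68 340 [192  93  32] mean [ 573.7 -199.7] rect [ 573.9 -199.9] [60. 44.] ang 35.5 [344.2, 192.0, 368.1, 216.0]
wax1 p0.65 281 [ 42  68 136] mean [ 677.  -269.4] rect [ 677.4 -270.1] [56. 42.] ang 53.4 [368.3, 159.6, 389.7, 178.9]
wax1 p0.51 269 [ 51 117  57] mean [ 620.7 -104.5] rect [ 620.9 -104.6] [35. 62.] ang 173.5 [313.2, 177.1, 326.0, 196.7]
wax1 p0.24 2494 [176 164 14
[... 454 characters left out ...]
p0.65 2531 [176 164 142] mean [480.7 262.3] rect [480.6 269.6] [ 79. 239.] ang 98.3 [133.7, 215.5, 228.8, 253.3]
lid p0.52 172 [154 143 135] mean [425.3 -12.6] rect [424.7 -12.4] [119.  11.] ang 5.9 [282.8, 234.9, 288.5, 282.9]
dish p0.67 966 [162 151 139] mean [767.8 -22.4] rect [768.1 -23. ] [97. 98.] ang 130.2 [272.4, 115.8, 310.5, 152.8]
dish p0.33 2467 [176 164 142] mean [486.4 270.2] rect [485.5 276.7] [ 79. 244.] ang 98.6 [133.7, 216.1, 226.4, 251.4]
jar p0.76 349 [127 112 101] mean [ 737.2 -149.4] rect [ 737.4 -150.3] [48. 68.] ang 162.0 [328.6, 134.4, 349.9, 158.4]
ring p0.69 377 [127 110  98] mean [ 746.2 -151.5] rect [ 745.8 -150.3] [53. 68.] ang 166.8 [327.5, 135.2, 348.3, 155.1]
```

```bash
cat >> h.py <<'E'
from scipy.spatial.transform import Rotation as R
def pose():
    s=manip.sense(); q=np.array(s['orientation']); return s,np.array(s['position']),R.from_quat([q[1],q[2],q[3],q[0]])
def plan(xyz,jaw_deg=None):
    """jaw_deg: world angle of the tool z (jaw) axis mod 180; tool x down"""
    s,p,r=pose(); d=(np.array(xyz,float)-p)/300
    w=np.zeros(3)
    if jaw_deg is not None:
        best=None
        for a in (jaw_deg,jaw_deg+180):
            a=np.radians(a); z=np.array([np.cos(a),np.sin(a),0]); x=np.array([0,0,-1.]); y=np.cross(z,x)
            v=(R.from_matrix(np.c_[x,y,z])*r.inv()).as_rotvec()
            if best is None or np.linalg.norm(v)<np.linalg.norm(best): best=v
        w=best/1.5
    print('t%.1f'%s['clock'],'at',p.round(1),'row',np.round(np.r_[d,w],3).tolist(),'gap %.1f'%s['finger_gap'],'J6 %.2f'%s['joints'][5],'F',np.round(s['contact_force'],1))
def jaw():
    s,p,r=pose(); z=r.apply([0,0,1]); return np.degrees(np.arctan2(z[1],z[0]))
E
python3 - <<'E'
from h import *
s,p,r=pose(); print(r.as_matrix().round(2), jaw())
c=camera('wrist'); T=np.array(c['cam_to_world']); print(r.inv().apply(T[:3,3]-p), (r.inv().as_matrix()@T[:3,:3]).round(2))
plan([400,280,250],98.4)
E
```

```text
[[ 0.   -0.89  0.45]
 [ 0.    0.45  0.89]
 [-1.   -0.    0.  ]] 63.42420778498908
[-125.81145012   84.44530169   -0.44156651] [[ 0.    0.32 -0.95]
 [ 0.    0.95  0.32]
 [ 1.   -0.    0.  ]]
t0.7 at [234.9 469.5 248.3] row [0.55, -0.632, 0.006, -0.0, -0.0, 0.407] gap 85.4 J6 1.42 F [ 0.2 -0.8 -1. ]
```

>>> apply_moves:
  rows: [0.72, -0.64, 0.1, 0, 0, 0.407, 0.72, -0.64, 0.1, 0, 0, 0.407, 0.72, -0.64, 0.1, 0, 0, 0.407, 0.72, -0.64, 0.1, 0, 0, 0.407, 0.72, -0.64, 0.1, 0, 0, 0.407, 0.72, -0.64, 0.1, 0, 0, 0.407, 0.72, -0.64, 0.1, 0, 0, 0.407, 0.72, -0.64, 0.1, 0, 0, 0.407, 0.72, -0.64, 0.1, 0, 0, 0.407, 0.72, -0.64, 0.1, 0, 0, 0.407, 0.72, -0.64, 0.1, 0, 0, 0.407, 0.72, -0.64, 0.1, 0, 0, 0.407]
  grip: 1

```text
clock: 1.65
position: [450.1, 278.2, 278.2]
orientation: [0.462, -0.535, 0.462, 0.536]
contact_force: [0.5, -0.4, -0.7]
finger_gap: 85.4
```

```bash
python3 - <<'E'
from h import *
c=camera('wrist'); save(c,'w1.png'); print(pose()[1],jaw())
E
```

```text
[450.04556917 278.27927766 278.31000613] 98.48577201767459
```

View pics/w1.png

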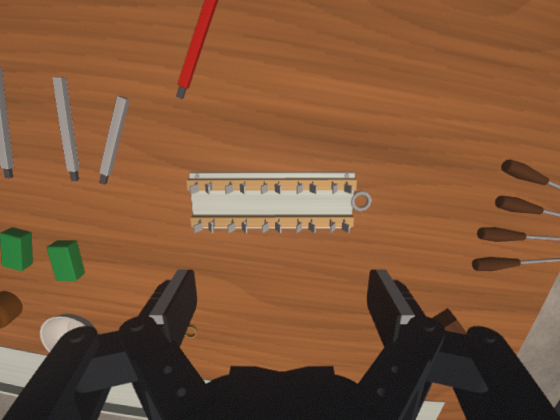

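```bash
python3 - <<'E'
from h import *
c=camera('wrist'); im=c['img'][150:250,170:390]; cv2.imwrite('pics/w1z.png',cv2.resize(im[:,:,::-1],(792,360),interpolation=cv2.INTER_CUBIC))
E
```

```text
(no output)
```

View pics/w1z.png

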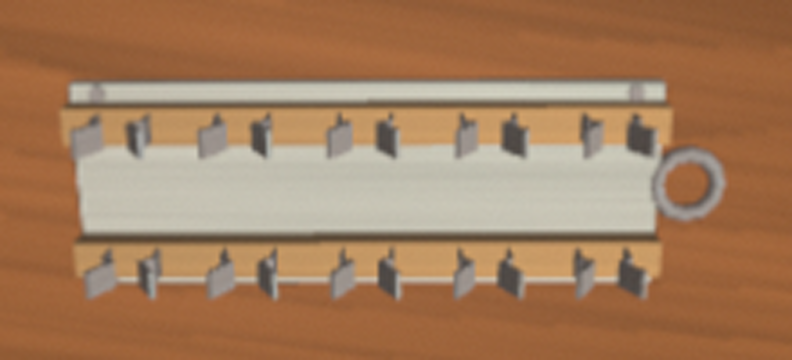

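```bash
python3 - <<'E'
from h import *
from scipy.optimize import least_squares
c=camera('wrist')
M=np.array([[-33,-111,18],[-33,111,18],[19,-111,18],[19,111,18],[-40,-111,6],[-40,111,6],[33,-111,18],[33,111,18]],float)
U=np.array([[62,109],[671,106],[76,241],[661,241],[69,84],[665,82],[77,278],[658,279]])/3.6+[170,150]
def W(p):
    a=p[2]; return np.c_[p[0]+M[:,0]*np.cos(a)-M[:,1]*np.sin(a),p[1]+M[:,0]*np.sin(a)+M[:,1]*np.cos(a),M[:,2]]
f=lambda p:(proj(c,W(p))-U).ravel()
s=least_squares(f,[488,272,.147]); print(s.x,np.degrees(s.x[2]));print(f(s.x).reshape(-1,2).round(1))
# check vs top cam
c2=camera('top'); im=c2['img'][:,:,::-1].copy()
for u in proj(c2,W(s.x)): cv2.circle(im,(int(round(u[0])),int(round(u[1]))),0,(255,0,0),-1)
im=cv2.resize(im[200:270,120:240],None,fx=6,fy=6,interpolation=cv2.INTER_NEAREST); cv2.imwrite('pics/t1.png',im)
E
python3 m.py | grep rail
```

```text
[4.91198811e+02 2.71649094e+02 1.49947393e-01] 8.59135276544686
[[-0.6 -0.1]
 [ 0.4  0.4]
 [-0.6  0.6]
 [ 0.3  0.4]
 [-0.4 -0.3]
 [ 0.4 -0.1]
 [ 0.1 -0.1]
 [ 0.3 -0.6]]
rail p0.82 1845 [190 178 154] mean [485.2 248. ] rect [488.2 266.7] [ 82. 222.] ang 106.4 [143.5, 215.8, 229.2, 255.0]
```

View pics/t1.png

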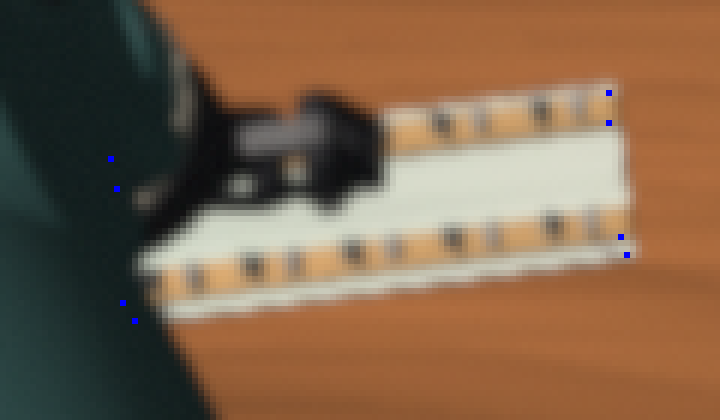

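>>> apply_moves:
  rows: [-0.3, -0.9, 0.2, 0, 0, 0, -0.3, -0.9, 0.2, 0, 0, 0, -0.3, -0.9, 0.2, 0, 0, 0, -0.3, -0.9, 0.2, 0, 0, 0, -0.3, -0.9, 0.2, 0, 0, 0, -0.3, -0.9, 0.2, 0, 0, 0, -0.3, -0.9, 0.2, 0, 0, 0, -0.3, -0.9, 0.2, 0, 0, 0, -0.3, -0.9, 0.2, 0, 0, 0, -0.3, -0.9, 0.2, 0, 0, 0]

```text
clock: 3.13
position: [360.9, 7.5, 338.3]
orientation: [-0.462, 0.535, -0.462, -0.535]
contact_force: [-0.0, -0.1, 0.5]
finger_gap: 85.6
```

```bash
cat > pm.py <<'E'
from h import *
import sys
c=camera('wrist'); save(c,sys.argv[1]); print(pose()[1].round(1),jaw().round(1))
for lab,z in [('punch1',12),('wax1',26)]:
    for d in masks_of(c,lab):
        if d['p']<.3: continue
        m=d['region'].astype(np.uint8); ys,xs=np.nonzero(m)
        if len(xs)<3: continue
        col=c['img'][ys,xs].mean(0).astype(int)
        w=onz(c,np.c_[xs,ys],z)[:,:2]
        w0=w.mean(0); ev,V=np.linalg.eigh(np.cov(w.T)); v=V[:,1]*np.sign(V[0,1]); n=np.array([-v[1],v[0]])
        a=(w-w0)@v; b=(w-w0)@n
        mid=w0+v*(a.max()+a.min())/2+n*np.median(b)
        print(lab,'p%.2f'%d['p'],len(xs),col,'mid',mid.round(1),'L %.0f W %.0f'%(np.ptp(a),np.ptp(b)),'ang',round(np.degrees(np.arctan2(v[1],v[0])),1),np.round(d['box']).astype(int).tolist())
E
python3 pm.py w2.png
```

```text
[361.    8.1 338.1] 98.4
punch1 p0.98 681 [157 142 133] mid [431.4 -10.3] L 132 W 14 ang 6.1 [260, 164, 267, 248]
punch1 p0.86 561 [148 138 132] mid [ 442.5 -187. ] L 102 W 17 ang 9.5 [142, 168, 159, 232]
punch1 p0.80 959 [159  48  37] mid [307.8 153.3] L 132 W 18 ang -14.8 [363, 99, 407, 183]
punch1 p0.76 826 [153 139 131] mid [ 434.9 -105.1] L 147 W 17 ang 1.8 [200, 157, 212, 244]
punch1 p0.69 600 [147 135 127] mid [437.   51.6] L 120 W 15 ang -13.9 [284, 184, 319, 251]
wax1 p0.93 770 [ 45  66 126] mid [ 663.6 -260.8] L 68 W 65 ang 79.9 [90, 299, 131, 332]
wax1 p0.89 695 [ 54 113  57] mid [615.8 -22.1] L 72 W 36 ang 6.4 [232, 294, 252, 325]
wax1 p0.78 482 [ 51 108  55] mid [610.3 -93.7] L 74 W 29 ang -2.3 [192, 280, 215, 320]
wax1 p0.68 925 [185  91  19] mid [ 565.1 -191.7] L 64 W 53 ang 39.9 [125, 251, 163, 292]
```

View pics/w2.png

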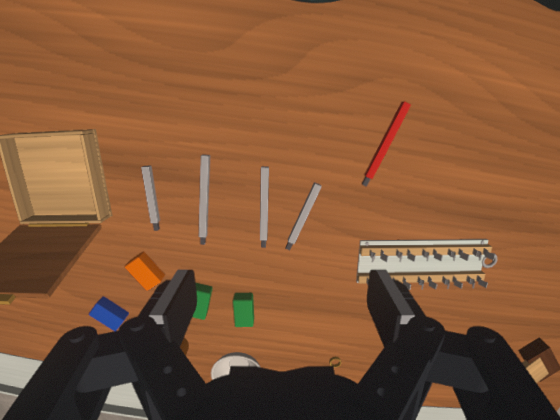

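```bash
python3 - <<'E'
from h import *
plan([437,50.8,70],75.9); plan([437,50.8,19],75.9)
E
```

```text
t3.3 at [361.    8.6 338. ] row [0.253, 0.141, -0.893, -0.0, -0.0, -0.263] gap 85.6 J6 -0.35 F [ 1.1 -0.4 -0.4]
t3.3 at [361.    8.6 338. ] row [0.253, 0.141, -1.063, -0.0, -0.0, -0.263] gap 85.6 J6 -0.35 F [ 1.1 -0.4 -0.4]
```

>>> apply_moves:
  rows: [0.253, 0.141, -0.893, 0, 0, -0.263, 0.253, 0.141, -0.893, 0, 0, -0.263, 0.253, 0.141, -0.893, 0, 0, -0.263, 0.253, 0.141, -0.893, 0, 0, -0.263, 0.253, 0.141, -0.893, 0, 0, -0.263, 0.253, 0.141, -0.893, 0, 0, -0.263, 0.253, 0.141, -0.893, 0, 0, -0.263, 0.253, 0.141, -0.893, 0, 0, -0.263, 0.253, 0.141, -0.893, 0, 0, -0.263, 0.253, 0.141, -0.893, 0, 0, -0.263]
  grip: -0.06

```text
clock: 4.12
position: [436.9, 50.3, 71.7]
orientation: [0.558, -0.435, 0.558, 0.435]
contact_force: [0.2, -0.3, 0.4]
finger_gap: 40.5
```

```bash
python3 pm.py w3.png; python3 -c "
from h import *
plan([437,50.8,19],75.9)"
```

```text
[437.3  50.   72.1] 75.9
punch1 p0.97 4186 [144 135 130] mid [ 426.2 -100.9] L 129 W 22 ang 1.5 [20, 187, 124, 345]
punch1 p0.88 2863 [157 147 141] mid [413.7 -10.1] L 93 W 17 ang 5.5 [144, 157, 217, 292]
punch1 p0.82 2960 [160 148 141] mid [438.3  52.6] L 119 W 13 ang -14.4 [275, 152, 296, 316]
punch1 p0.64 1273 [123 114 110] mid [ 461.5 -175.9] L 66 W 29 ang 0.2 [0, 296, 46, 359]
punch1 p0.64 2725 [150  45  38] mid [344.8 143.8] L 59 W 16 ang -14.9 [389, 0, 420, 110]
wax1 p0.46 63 [40 58 33] mid [562.8 -85.9] L 14 W 6 ang 89.7 [153, 415, 170, 420]
t4.3 at [437.4  49.8  72.1] row [-0.001, 0.003, -0.177, 0.0, 0.002, 0.001] gap 40.3 J6 0.18 F [-0.5 -0.5  0.1]
```

View pics/w3.png

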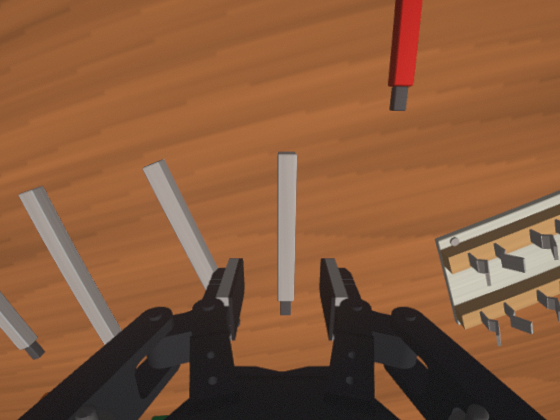

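>>> apply_moves:
  rows: [0.002, 0.005, -0.1, 0, 0, 0, 0.002, 0.005, -0.177, 0, 0, 0, 0.002, 0.005, -0.177, 0, 0, 0, 0.002, 0.005, -0.177, 0, 0, 0]

```text
clock: 4.6
position: [437.6, 51.1, 17.8]
orientation: [0.558, -0.434, 0.558, 0.434]
contact_force: [-0.2, -0.4, 0.3]
finger_gap: 40.6
```

>>> apply_moves:
  rows: [0, 0, 0, 0, 0, 0, 0, 0, 0, 0, 0, 0, 0, 0, 0, 0, 0, 0, 0, 0, 0, 0, 0, 0, 0, 0, 0, 0, 0, 0, 0, 0, 0, 0, 0, 0, 0, 0, 0, 0, 0, 0, 0, 0, 0, 0, 0, 0]
  grip: -1
  grip_force: 100

```text
clock: 5.27
position: [437.8, 51.2, 18.4]
orientation: [0.558, -0.435, 0.558, 0.434]
contact_force: [-3.4, 0.0, 16.4]
finger_gap: 9.1
```

```bash
cat >> h.py <<'E'
rail=np.array([490.5,271.0]); ra=np.radians(8.6)
def seat(i): 
    y=88-44*i; return rail+y*np.array([-np.sin(ra),np.cos(ra)])
E
python3 - <<'E'
from h import *
for i in range(5): print(i,seat(i).round(1))
plan([*seat(1),110],98.6)
c=camera('wrist'); save(c,'w4.png')
E
```

```text
0 [477.3 358. ]
1 [483.9 314.5]
2 [490.5 271. ]
3 [497.1 227.5]
4 [503.7 184. ]
t5.3 at [437.8  51.2  18.4] row [0.154, 0.878, 0.305, -0.0, 0.001, 0.265] gap 9.1 J6 0.18 F [-3.4  0.  16.4]
```

View pics/w4.png

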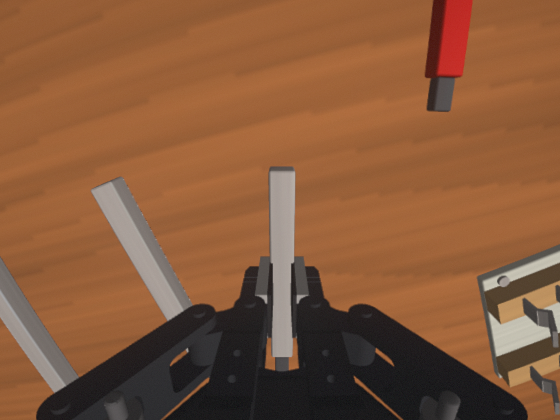

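>>> apply_moves:
  rows: [0, 0, 0.05, 0, 0, 0, 0, 0, 0.15, 0, 0, 0, 0, 0, 0.3, 0, 0, 0, 0, 0, 0.3, 0, 0, 0, 0, 0, 0.3, 0, 0, 0]

```text
clock: 5.73
position: [438.8, 51.2, 109.7]
orientation: [0.559, -0.436, 0.557, 0.433]
contact_force: [0.0, -0.6, -1.4]
finger_gap: 9.1
```

```bash
python3 - <<'E'
from h import *
plan([*seat(1),110],98.6)
c=camera('wrist'); save(c,'w5.png')
c=camera('side'); save(c,'s5.png')
E
```

```text
t5.7 at [438.8  51.2 109.7] row [0.15, 0.878, 0.001, -0.0, 0.003, 0.265] gap 9.1 J6 0.18 F [ 0.  -0.6 -1.4]
```

View pics/w5.png

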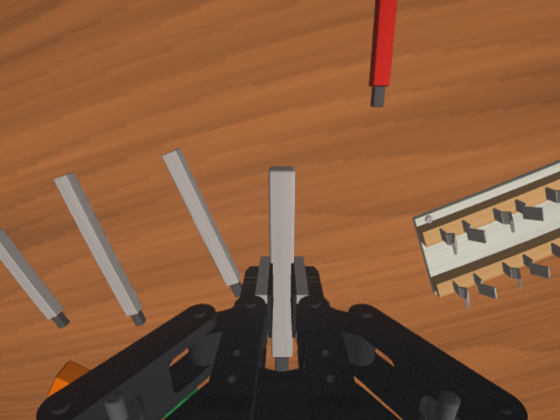

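View pics/s5.png

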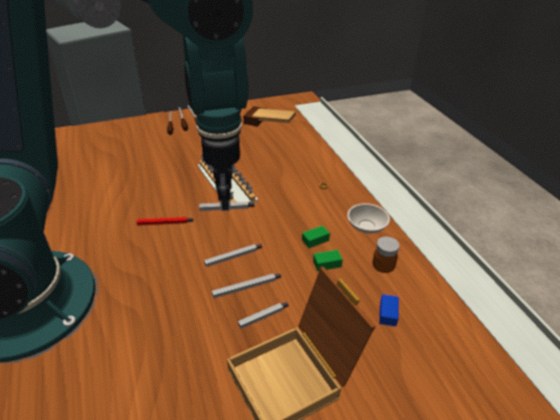

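>>> apply_moves:
  rows: [0.152, 0.878, 0, 0, 0, 0.265, 0.152, 0.878, 0, 0, 0, 0.265, 0.152, 0.878, 0, 0, 0, 0.265, 0.152, 0.878, 0, 0, 0, 0.265, 0.152, 0.878, 0, 0, 0, 0.265, 0.152, 0.878, 0, 0, 0, 0.265, 0.152, 0.878, 0, 0, 0, 0.265, 0.152, 0.878, 0, 0, 0, 0.265, 0.152, 0.878, -0.12, 0, 0, 0.265, 0.152, 0.878, -0.12, 0, 0, 0.265, 0.152, 0.878, -0.12, 0, 0, 0.265]

```text
clock: 6.75
position: [481.2, 313.5, 69.5]
orientation: [0.46, -0.535, 0.463, 0.537]
contact_force: [0.5, 0.3, -1.3]
finger_gap: 8.9
```

```bash
python3 - <<'E'
from h import *
plan([*seat(1),36],98.6)
c=camera('wrist'); save(c,'w6.png')
E
```

```text
t6.8 at [481.2 313.5  69.5] row [0.009, 0.003, -0.112, 0.002, -0.003, 0.0] gap 8.9 J6 0.29 F [ 0.5  0.3 -1.3]
```

View pics/w6.png

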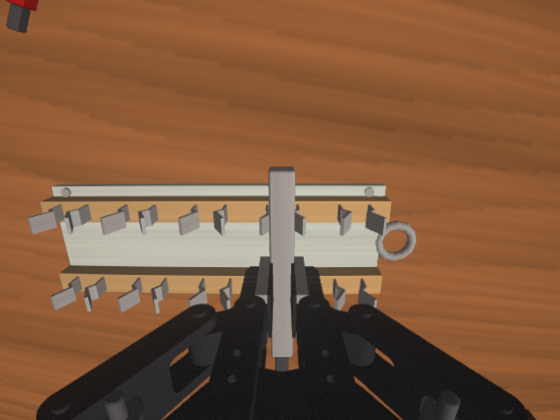

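>>> apply_moves:
  rows: [0.006, 0.003, -0.04, 0, 0, 0, 0.006, 0.003, -0.06, 0, 0, 0, 0.006, 0.003, -0.08, 0, 0, 0, 0.006, 0.003, -0.09, 0, 0, 0, 0.006, 0.003, -0.1, 0, 0, 0, 0.006, 0.003, -0.11, 0, 0, 0, 0.006, 0.003, -0.116, 0, 0, 0, 0.006, 0.003, -0.12, 0, 0, 0, 0.006, 0.003, -0.12, 0, 0, 0]

```text
clock: 7.55
position: [484.9, 315.3, 36.4]
orientation: [-0.461, 0.536, -0.461, -0.536]
contact_force: [-1.8, -5.7, 14.9]
finger_gap: 8.6
```

```bash
python3 - <<'E'
from h import *
plan([*seat(1),36],98.6)
c=camera('wrist'); save(c,'w7.png')
E
```

```text
t7.5 at [484.9 315.3  36.4] row [-0.003, -0.002, -0.001, 0.0, 0.001, 0.0] gap 8.6 J6 0.29 F [-1.8 -5.7 14.9]
```

View pics/w7.png

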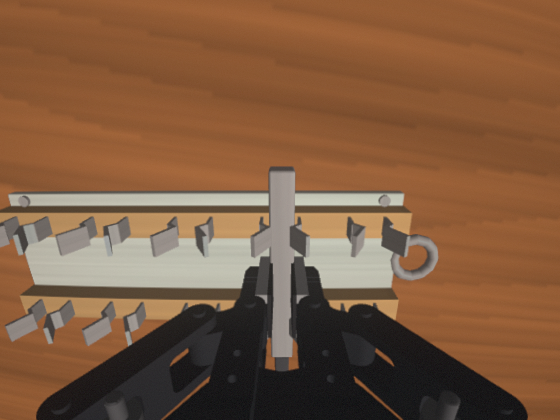

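>>> apply_moves:
  rows: [0, 0, -0.006, 0, 0, 0, 0, 0, -0.012, 0, 0, 0, 0, 0, -0.012, 0, 0, 0, 0, 0, -0.012, 0, 0, 0]

```text
clock: 7.93
position: [485.0, 315.3, 36.1]
orientation: [-0.462, 0.537, -0.46, -0.535]
contact_force: [-20.0, -15.2, 72.6]
finger_gap: 8.9
```

```bash
python3 - <<'E'
from h import *
plan([*seat(1),36],98.6)
c=camera('wrist'); save(c,'w8.png')
c=camera('side'); cv2.imwrite('pics/s8.png',cv2.resize(c['img'][130:230,160:300,::-1],None,fx=5,fy=5,interpolation=cv2.INTER_CUBIC))
E
```

```text
t7.9 at [485.  315.3  36.1] row [-0.004, -0.003, -0.0, -0.0, 0.002, 0.0] gap 8.9 J6 0.29 F [-20.  -15.2  72.6]
```

View pics/w8.png

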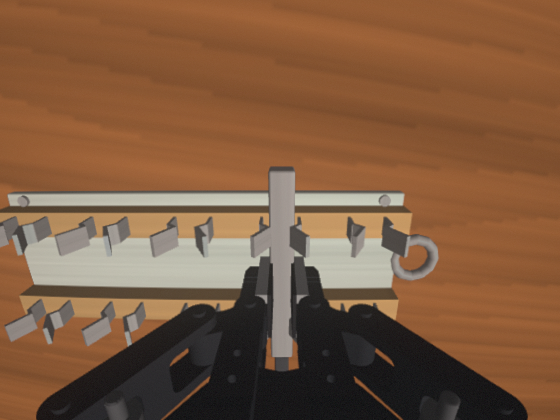

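View pics/s8.png

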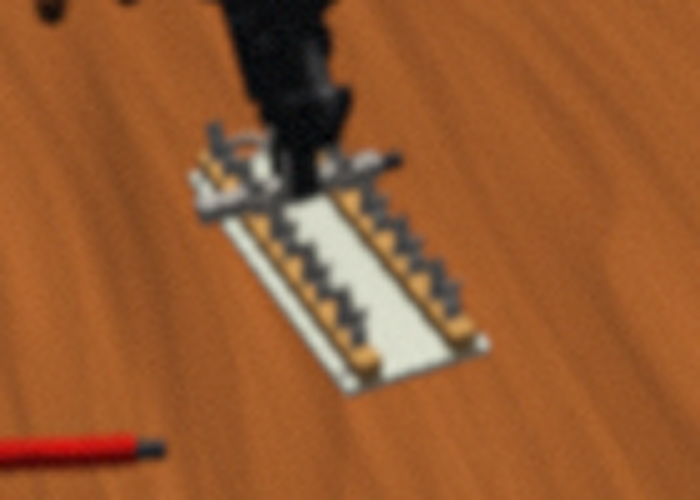

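Hard stop reached (36.1 mm, 73 N), so it is seated. I'll relieve the pressure and release.

>>> apply_moves:
  rows: [0, 0, 0.012, 0, 0, 0, 0, 0, 0.012, 0, 0, 0]

```text
clock: 8.2
position: [484.7, 315.2, 36.4]
orientation: [-0.461, 0.536, -0.461, -0.536]
contact_force: [-4.0, -5.3, 19.7]
finger_gap: 8.7
```

>>> apply_moves:
  rows: [0, 0, 0, 0, 0, 0, 0, 0, 0, 0, 0, 0, 0, 0, 0, 0, 0, 0, 0, 0, 0.05, 0, 0, 0, 0, 0, 0.15, 0, 0, 0, 0, 0, 0.3, 0, 0, 0, 0, 0, 0.3, 0, 0, 0, 0, 0, 0.3, 0, 0, 0]
  grip: -0.44

```text
clock: 8.87
position: [486.0, 316.4, 127.6]
orientation: [-0.463, 0.537, -0.46, -0.535]
contact_force: [0.4, 0.1, -0.5]
finger_gap: 24.1
```

```bash
python3 - <<'E'
from h import *
plan([*seat(1),36],98.6)
c=camera('wrist'); save(c,'w9.png')
E
python3 m.py | grep punch
```

```text
t8.9 at [486.  316.4 127.6] row [-0.007, -0.006, -0.305, -0.001, 0.003, 0.0] gap 24.1 J6 0.29 F [ 0.4  0.1 -0.5]
punch1 p0.80 225 [164 150 140] mean [431.5 -13. ] rect [432.9 -13. ] [130.  13.] ang 6.2 [283.5, 232.6, 290.8, 284.1]
punch1 p0.62 161 [157 151 143] mean [470.  315.2] rect [487.1 317.6] [119.  17.] ang 7.6 [163.4, 213.1, 169.9, 254.9]
punch1 p0.61 246 [162 149 140] mean [ 428.5 -108.7] rect [ 432.9 -108.4] [142.  13.] ang 1.8 [319.1, 228.9, 325.2, 284.6]
punch1 p0.61 292 [172  57  42] mean [306.2 152.7] rect [307.7 152.6] [ 16. 134.] ang 165.3 [215.5, 272.9, 234.0, 328.3]
punch1 p0.50 222 [158 142 131] mean [ 436.9 -192.9] rect [ 441.5 -192. ] [106.  17.] ang 9.9 [350.1, 232.2, 359.1, 273.6]
```

View pics/w9.png

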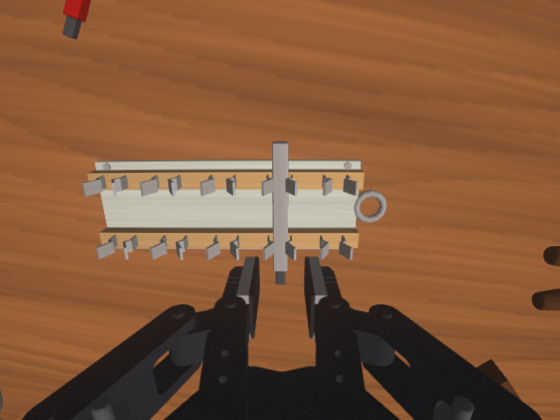

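>>> apply_moves:
  rows: [-0.18, -1, 0, 0, 0, 0, -0.18, -1, 0, 0, 0, 0, -0.18, -1, 0, 0, 0, 0, -0.18, -1, 0, 0, 0, 0, -0.18, -1, 0, 0, 0, 0, -0.18, -1, 0, 0, 0, 0, -0.18, -1, 0, 0, 0, 0, -0.18, -1, 0, 0, 0, 0, -0.18, -1, -0.05, 0, 0, 0]
  grip: -0.06

```text
clock: 10.12
position: [431.5, 12.6, 111.9]
orientation: [-0.463, 0.536, -0.462, -0.534]
contact_force: [-0.1, 0.4, -0.7]
finger_gap: 40.1
```

```bash
python3 pm.py w10.png; python3 -c "
from h import *
plan([431.5,-11.5,19.5],96.2)"
```

```text
[430.2  14.1 108.6] 98.4
punch1 p0.88 2760 [140 130 124] mid [ 441.8 -184.7] L 104 W 22 ang 9.5 [9, 133, 60, 257]
punch1 p0.86 4151 [144  39  32] mid [308.2 152.1] L 134 W 19 ang -15.2 [444, 0, 553, 170]
punch1 p0.84 3579 [152 140 133] mid [ 434.6 -103.3] L 147 W 18 ang 1.9 [123, 104, 152, 281]
punch1 p0.60 2394 [163 153 146] mid [433.1  -9.7] L 133 W 13 ang 6.1 [245, 128, 262, 290]
wax1 p0.95 1079 [ 36  55 108] mid [ 663.7 -240.8] L 76 W 38 ang -22.2 [0, 365, 34, 414]
wax1 p0.82 3042 [179  87  16] mid [ 561.7 -187.5] L 72 W 65 ang -31.0 [4, 288, 82, 362]
t10.3 at [430.2  15.5 109.9] row [0.004, -0.09, -0.301, -0.0, -0.001, -0.027] gap 40.5 J6 -0.30 F [ 0.3 -0.2  0.7]
```

View pics/w10.png

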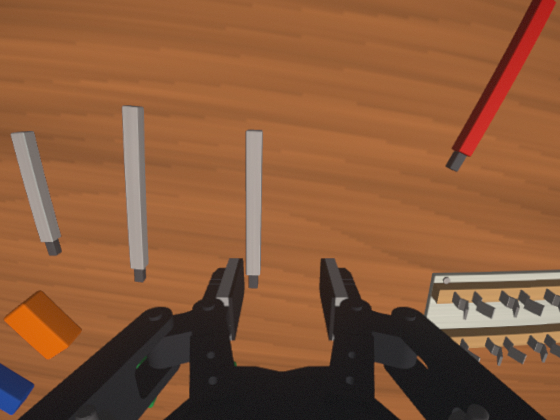

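>>> apply_moves:
  rows: [0.009, -0.086, 0, 0, 0, -0.027, 0.009, -0.086, -0.1, 0, 0, -0.027, 0.009, -0.086, -0.22, 0, 0, -0.027, 0.009, -0.086, -0.298, 0, 0, -0.027, 0.009, -0.086, -0.298, 0, 0, -0.027, 0.009, -0.086, -0.298, 0, 0, -0.027, 0.009, -0.086, -0.298, 0, 0, -0.027]

```text
clock: 10.85
position: [434.3, -9.9, 22.2]
orientation: [-0.472, 0.527, -0.471, -0.526]
contact_force: [0.2, -0.6, -0.2]
finger_gap: 39.9
```

>>> apply_moves:
  rows: [0, 0, 0, 0, 0, 0, 0, 0, 0, 0, 0, 0, 0, 0, 0, 0, 0, 0, 0, 0, 0, 0, 0, 0, 0, 0, 0, 0, 0, 0, 0, 0, 0, 0, 0, 0, 0, 0, 0, 0, 0, 0, 0, 0, 0, 0, 0, 0]
  grip: -1

```text
clock: 11.52
position: [434.3, -10.2, 22.3]
orientation: [-0.472, 0.527, -0.471, -0.526]
contact_force: [-3.6, 0.8, 20.5]
finger_gap: 8.1
```

>>> apply_moves:
  rows: [0, 0, 0.05, 0, 0, 0, 0, 0, 0.15, 0, 0, 0, 0, 0, 0.3, 0, 0, 0, 0, 0, 0.3, 0, 0, 0, 0, 0, 0.3, 0, 0, 0, 0, 0, 0.3, 0, 0, 0]

```text
clock: 12.02
position: [433.5, -10.2, 111.0]
orientation: [-0.472, 0.527, -0.472, -0.526]
contact_force: [0.4, 0.3, -1.7]
finger_gap: 7.9
```

```bash
python3 - <<'E'
from h import *
plan([*seat(2),110],98.6)
c=camera('wrist'); save(c,'w11.png')
E
```

```text
t12.0 at [433.5 -10.2 111. ] row [0.19, 0.937, -0.003, 0.0, 0.001, 0.027] gap 7.9 J6 -0.32 F [ 0.4  0.3 -1.7]
```

View pics/w11.png

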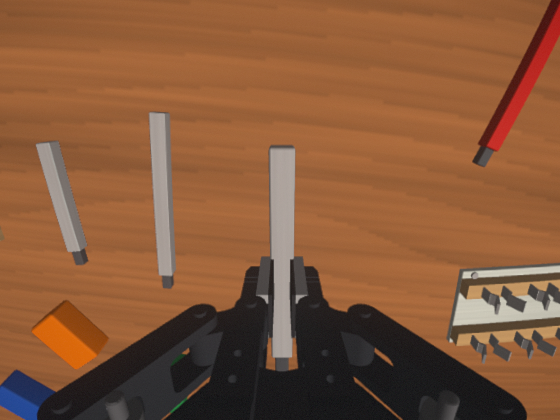

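>>> apply_moves:
  rows: [0.19, 0.935, 0, 0, 0, 0.027, 0.19, 0.935, 0, 0, 0, 0.027, 0.19, 0.935, 0, 0, 0, 0.027, 0.19, 0.935, 0, 0, 0, 0.027, 0.19, 0.935, 0, 0, 0, 0.027, 0.19, 0.935, 0, 0, 0, 0.027, 0.19, 0.935, 0, 0, 0, 0.027, 0.19, 0.935, 0, 0, 0, 0.027, 0.19, 0.935, -0.1, 0, 0, 0.027, 0.19, 0.935, -0.1, 0, 0, 0.027, 0.19, 0.935, -0.1, 0, 0, 0.027, 0.19, 0.935, -0.1, 0, 0, 0.027]

```text
clock: 13.07
position: [490.2, 269.9, 80.9]
orientation: [0.461, -0.536, 0.462, 0.536]
contact_force: [-0.0, 0.7, -1.4]
finger_gap: 8.2
```

```bash
python3 - <<'E'
from h import *
c=camera('wrist'); save(c,'w12.png')
plan([*seat(2),40],98.6)
E
```

```text
t13.1 at [490.6 270.   81.4] row [-0.0, 0.003, -0.138, 0.0, -0.0, 0.001] gap 7.7 J6 0.21 F [ 0.  -0.2 -0.9]
```

View pics/w12.png

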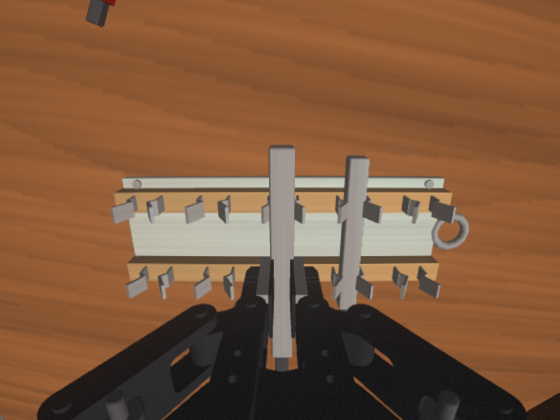

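>>> apply_moves:
  rows: [0, 0.001, -0.05, 0, 0, 0, 0, 0.001, -0.08, 0, 0, 0, 0, 0.001, -0.1, 0, 0, 0, 0, 0.001, -0.115, 0, 0, 0, 0, 0.001, -0.13, 0, 0, 0, 0, 0.001, -0.14, 0, 0, 0, 0, 0.001, -0.148, 0, 0, 0, 0, 0.001, -0.153, 0, 0, 0, 0, 0.001, -0.153, 0, 0, 0]

```text
clock: 13.87
position: [491.0, 270.7, 39.9]
orientation: [-0.463, 0.537, -0.46, -0.535]
contact_force: [-23.0, -9.9, 81.0]
finger_gap: 8.4
```

>>> apply_moves:
  rows: [0, 0, 0.014, 0, 0, 0, 0, 0, 0.014, 0, 0, 0]

```text
clock: 14.03
position: [490.6, 270.6, 40.4]
orientation: [-0.462, 0.536, -0.461, -0.536]
contact_force: [-5.0, -1.2, 19.7]
finger_gap: 8.2
```

>>> apply_moves:
  rows: [0, 0, 0, 0, 0, 0, 0, 0, 0, 0, 0, 0, 0, 0, 0, 0, 0, 0, 0, 0, 0.05, 0, 0, 0, 0, 0, 0.15, 0, 0, 0, 0, 0, 0.3, 0, 0, 0, 0, 0, 0.3, 0, 0, 0, 0, 0, 0.3, 0, 0, 0, 0, 0, 0.3, 0, 0, 0]
  grip: -0.44

```text
clock: 14.78
position: [490.5, 270.6, 128.8]
orientation: [-0.461, 0.536, -0.461, -0.536]
contact_force: [-0.5, 0.7, -0.7]
finger_gap: 23.7
```

```bash
python3 - <<'E'
from h import *
c=camera('wrist'); save(c,'w13.png')
plan([434.5,-104,110],92)
E
python3 m.py | grep punch
```

```text
t14.8 at [490.1 270.5 128.1] row [-0.185, -1.248, -0.06, 0.0, -0.001, -0.077] gap 24.0 J6 0.21 F [ 0.2 -0.4 -0.3]
punch1 p0.83 292 [175  58  42] mean [304.2 153.4] rect [307.8 152.8] [ 16. 134.] ang 164.9 [213.3, 278.8, 234.1, 327.4]
punch1 p0.59 293 [163 147 136] mean [ 435.1 -108. ] rect [ 434.3 -107.8] [ 16. 140.] ang 2.4 [318.8, 230.8, 326.1, 282.2]
punch1 p0.56 177 [158 147 136] mean [467.6 267.7] rect [493.4 268.2] [135.  19.] ang 8.3 [176.9, 208.5, 184.1, 263.7]
punch1 p0.45 193 [161 148 138] mean [ 442.1 -192.4] rect [ 441.9 -192.4] [101.  15.] ang 9.9 [349.3, 236.3, 358.0, 271.5]
punch1 p0.17 1106 [196 185 161] mean [494.2 213.8] rect [496.1 227.8] [ 79. 141.] ang 106.2 [174.2, 216.0, 226.0, 247.5]
```

View pics/w13.png

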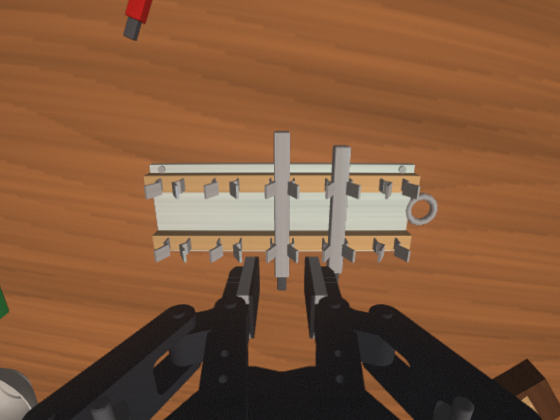

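>>> apply_moves:
  rows: [-0.185, -1, -0.04, 0, 0, -0.077, -0.185, -1, -0.04, 0, 0, -0.077, -0.185, -1, -0.04, 0, 0, -0.077, -0.185, -1, -0.04, 0, 0, -0.077, -0.185, -1, -0.04, 0, 0, -0.077, -0.185, -1, -0.04, 0, 0, -0.077, -0.185, -1, -0.04, 0, 0, -0.077, -0.185, -1, -0.04, 0, 0, -0.077]
  grip: -0.06

```text
clock: 15.95
position: [434.0, -33.2, 117.2]
orientation: [-0.492, 0.508, -0.492, -0.508]
contact_force: [-0.1, 0.2, -0.8]
finger_gap: 40.0
```

>>> apply_moves:
  rows: [0, -0.235, 0, 0, 0, 0, 0, -0.235, 0, 0, 0, 0, 0, -0.235, 0, 0, 0, 0, 0, -0.235, 0, 0, 0, 0]

```text
clock: 16.28
position: [434.9, -101.0, 117.2]
orientation: [-0.492, 0.508, -0.492, -0.508]
contact_force: [-0.8, 0.6, -0.3]
finger_gap: 40.3
```

```bash
python3 pm.py w14.png; python3 -c "
from h import *
plan([434.5,-103.5,19],92)"
```

```text
[ 434.8 -100.   117.1] 91.9
punch1 p0.90 2295 [152 139 132] mid [ 443.1 -187.2] L 107 W 17 ang 10.1 [149, 159, 196, 281]
punch1 p0.72 2549 [164 152 145] mid [ 434.7 -105.7] L 146 W 13 ang 2.0 [270, 122, 288, 293]
wax1 p0.61 170 [29 48 91] mid [ 653.  -232.7] L 29 W 12 ang -35.4 [140, 406, 158, 420]
wax1 p0.58 163 [219 104  12] mid [ 589.6 -189.4] L 22 W 12 ang -12.6 [177, 362, 190, 380]
wax1 p0.56 457 [36 62 35] mid [575.2 -98.7] L 33 W 18 ang 82.7 [263, 355, 301, 370]
t16.4 at [434.8 -99.  117.1] row [-0.001, -0.015, -0.327, -0.0, -0.0, -0.0] gap 39.9 J6 -0.44 F [ 0.   0.4 -0.5]
```

View pics/w14.png

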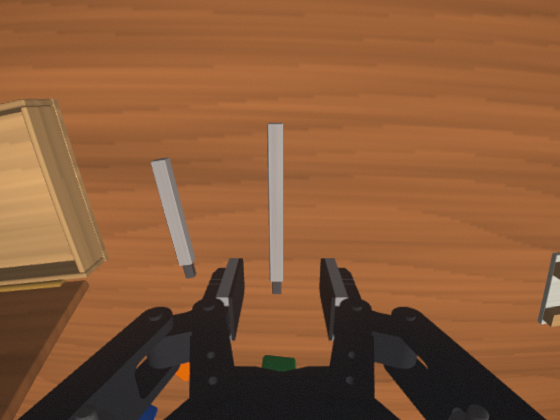

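>>> apply_moves:
  rows: [0, -0.018, -0.12, 0, 0, 0, 0, -0.018, -0.24, 0, 0, 0, 0, -0.018, -0.328, 0, 0, 0, 0, -0.018, -0.328, 0, 0, 0, 0, -0.018, -0.328, 0, 0, 0]

```text
clock: 16.85
position: [434.9, -104.1, 18.2]
orientation: [0.491, -0.509, 0.491, 0.509]
contact_force: [-0.5, -0.1, -0.1]
finger_gap: 40.3
```

>>> apply_moves:
  rows: [0, 0, 0, 0, 0, 0, 0, 0, 0, 0, 0, 0, 0, 0, 0, 0, 0, 0, 0, 0, 0, 0, 0, 0, 0, 0, 0, 0, 0, 0, 0, 0, 0, 0, 0, 0, 0, 0, 0, 0, 0, 0, 0, 0, 0, 0, 0, 0]
  grip: -1

```text
clock: 17.52
position: [435.1, -104.7, 19.3]
orientation: [-0.491, 0.509, -0.491, -0.509]
contact_force: [-1.2, 3.0, 10.2]
finger_gap: 8.7
```

>>> apply_moves:
  rows: [0, 0, 0.05, 0, 0, 0, 0, 0, 0.15, 0, 0, 0, 0, 0, 0.3, 0, 0, 0, 0, 0, 0.3, 0, 0, 0, 0, 0, 0.3, 0, 0, 0, 0, 0, 0.3, 0, 0, 0]

```text
clock: 18.02
position: [434.9, -105.0, 108.7]
orientation: [-0.491, 0.509, -0.491, -0.508]
contact_force: [-1.0, 0.1, -2.1]
finger_gap: 8.4
```

```bash
python3 - <<'E'
from h import *
plan([*seat(3),100],98.6)
c=camera('wrist'); save(c,'w15.png')
E
```

```text
t18.0 at [ 434.9 -105.   108.7] row [0.207, 1.108, -0.029, 0.0, 0.0, 0.077] gap 8.4 J6 -0.45 F [-1.   0.1 -2.1]
```

View pics/w15.png

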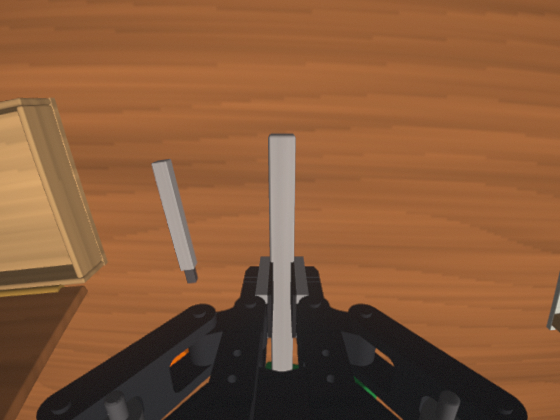

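>>> apply_moves:
  rows: [0.19, 1, 0, 0, 0, 0.077, 0.19, 1, 0, 0, 0, 0.077, 0.19, 1, 0, 0, 0, 0.077, 0.19, 1, 0, 0, 0, 0.077, 0.19, 1, 0, 0, 0, 0.077, 0.19, 1, 0, 0, 0, 0.077, 0.19, 1, 0, 0, 0, 0.077, 0.19, 1, 0, 0, 0, 0.077]

```text
clock: 18.73
position: [491.7, 199.2, 107.2]
orientation: [0.46, -0.536, 0.461, 0.537]
contact_force: [-1.2, -0.8, -1.7]
finger_gap: 8.5
```

>>> apply_moves:
  rows: [0.018, 0.107, 0, 0, 0, 0, 0.018, 0.107, 0, 0, 0, 0, 0.018, 0.107, -0.1, 0, 0, 0, 0.018, 0.107, -0.1, 0, 0, 0, 0.018, 0.107, -0.1, 0, 0, 0, 0.018, 0.107, -0.1, 0, 0, 0]

```text
clock: 19.23
position: [497.1, 226.3, 78.9]
orientation: [0.461, -0.536, 0.462, 0.536]
contact_force: [1.1, 0.2, -0.8]
finger_gap: 8.8
```

```bash
python3 - <<'E'
from h import *
c=camera('wrist'); save(c,'w16.png')
plan([*seat(3),37],98.6)
E
```

```text
t19.3 at [497.5 226.4  79.4] row [-0.001, 0.004, -0.141, 0.0, 0.0, 0.001] gap 8.8 J6 0.13 F [-0.6  0.9 -1.4]
```

View pics/w16.png

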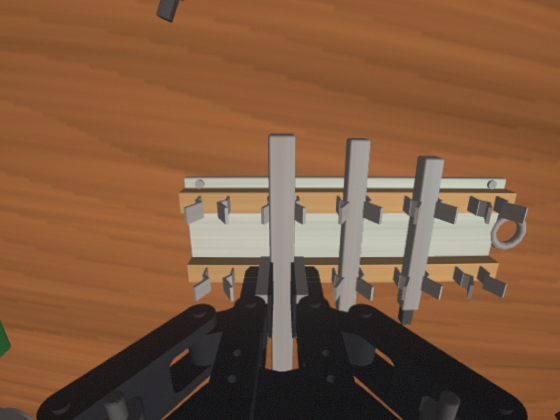

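>>> apply_moves:
  rows: [0, 0.002, -0.05, 0, 0, 0, 0, 0.002, -0.08, 0, 0, 0, 0, 0.002, -0.1, 0, 0, 0, 0, 0.002, -0.115, 0, 0, 0, 0, 0.002, -0.13, 0, 0, 0, 0, 0.002, -0.14, 0, 0, 0, 0, 0.002, -0.15, 0, 0, 0, 0, 0.002, -0.156, 0, 0, 0, 0, 0.002, -0.156, 0, 0, 0]

```text
clock: 20.03
position: [497.9, 227.4, 36.9]
orientation: [-0.462, 0.537, -0.46, -0.535]
contact_force: [-25.2, -10.0, 86.5]
finger_gap: 8.7
```

>>> apply_moves:
  rows: [0, 0, 0.014, 0, 0, 0, 0, 0, 0.014, 0, 0, 0]

```text
clock: 20.2
position: [497.6, 227.3, 37.3]
orientation: [-0.462, 0.536, -0.461, -0.536]
contact_force: [-5.5, -2.3, 22.7]
finger_gap: 8.5
```

>>> apply_moves:
  rows: [0, 0, 0, 0, 0, 0, 0, 0, 0, 0, 0, 0, 0, 0, 0, 0, 0, 0, 0, 0, 0.05, 0, 0, 0, 0, 0, 0.15, 0, 0, 0, 0, 0, 0.3, 0, 0, 0, 0, 0, 0.3, 0, 0, 0, 0, 0, 0.3, 0, 0, 0, 0, 0, 0.3, 0, 0, 0]
  grip: -0.44

```text
clock: 20.95
position: [497.4, 227.4, 125.8]
orientation: [-0.461, 0.536, -0.461, -0.536]
contact_force: [0.3, -1.3, -0.5]
finger_gap: 23.8
```

```bash
python3 - <<'E'
from h import *
c=camera('wrist'); save(c,'w17.png')
plan([443,-187.5,110],99.8)
E
python3 m.py | grep -E "punch|wax1"
```

```text
t21.0 at [496.9 227.3 125.1] row [-0.18, -1.383, -0.05, 0.0, -0.001, 0.014] gap 24.2 J6 0.13 F [ 0.5  0.3 -0.4]
punch1 p0.54 244 [177  54  42] mean [308.1 152.4] rect [308.  152.4] [ 14. 133.] ang 165.7 [213.4, 276.4, 235.1, 329.4]
punch1 p0.48 227 [162 145 133] mean [ 440.5 -192.6] rect [ 442.8 -191.9] [104.  18.] ang 9.0 [350.7, 233.2, 359.2, 274.1]
wax1 p0.78 297 [ 63 127  63] mean [ 619.4 -104.7] rect [ 621.1 -104.1] [36. 65.] ang 176.6 [312.3, 178.4, 327.8, 200.8]
wax1 p0.64 309 [213 105  36] mean [ 573.3 -200.1] rect [ 573.8 -200. ] [60. 40.] ang 37.3 [345.7, 192.4, 367.7, 214.0]
wax1 p0.59 289 [ 47  75 149] mean [ 674.7 -270.3] rect [ 674.6 -269.4] [59. 40.] ang 63.2 [369.3, 160.6, 395.2, 178.3]
wax1 p0.53 274 [ 59 130  64] mean [626.5 -25.1] rect [626.7 -24.9] [62. 36.] ang 9.2 [285.1, 174.2, 302.3, 193.0]
```

View pics/w17.png

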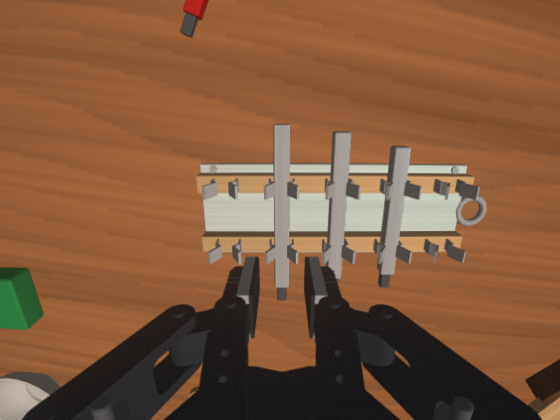

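Three are seated. Now the shortest one.

>>> apply_moves:
  rows: [-0.1, -1, -0.02, 0, 0, 0.014, -0.1, -1, -0.02, 0, 0, 0.014, -0.1, -1, -0.02, 0, 0, 0.014, -0.1, -1, -0.02, 0, 0, 0.014, -0.1, -1, -0.02, 0, 0, 0.014, -0.1, -1, -0.02, 0, 0, 0.014, -0.1, -1, -0.02, 0, 0, 0.014, -0.1, -1, -0.02, 0, 0, 0.014]
  grip: -0.06

```text
clock: 22.12
position: [467.0, -77.2, 120.2]
orientation: [-0.456, 0.54, -0.457, -0.54]
contact_force: [-0.4, 0.5, -0.4]
finger_gap: 40.3
```

>>> apply_moves:
  rows: [-0.08, -0.383, 0, 0, 0, 0, -0.08, -0.383, 0, 0, 0, 0, -0.08, -0.383, 0, 0, 0, 0, -0.08, -0.383, 0, 0, 0, 0, -0.08, -0.383, 0, 0, 0, 0, -0.08, -0.383, 0, 0, 0, 0]

```text
clock: 22.62
position: [443.3, -187.1, 120.1]
orientation: [0.456, -0.541, 0.456, 0.541]
contact_force: [0.5, -0.0, -0.5]
finger_gap: 40.0
```

```bash
python3 pm.py w18.png; python3 -c "
from h import *
plan([443,-187.5,18.5],99.8)"
```

```text
[ 443.4 -186.6  120.1] 99.8
punch1 p0.73 1766 [161 149 142] mid [ 442.2 -189.8] L 105 W 12 ang 9.9 [268, 151, 287, 273]
wax1 p0.94 935 [ 32  62 124] mid [ 656.7 -268.3] L 61 W 26 ang -27.2 [146, 382, 191, 419]
wax1 p0.87 896 [36 99 50] mid [618.3 -34.2] L 76 W 27 ang 42.9 [383, 378, 422, 420]
wax1 p0.81 1900 [194  94  13] mid [ 558.6 -193.5] L 71 W 43 ang 18.5 [232, 304, 278, 368]
wax1 p0.41 69 [38 58 33] mid [ 574.  -121.3] L 13 W 7 ang -1.5 [322, 355, 332, 367]
wax1 p0.35 17295 [84 55 34] mid [ 602.5 -383.5] L 326 W 147 ang -40.1 [1, 257, 187, 420]
t22.8 at [ 443.6 -186.3  120.2] row [-0.002, -0.004, -0.339, -0.0, -0.0, -0.001] gap 40.0 J6 -0.74 F [0.7 0.7 0.2]
```

View pics/w18.png

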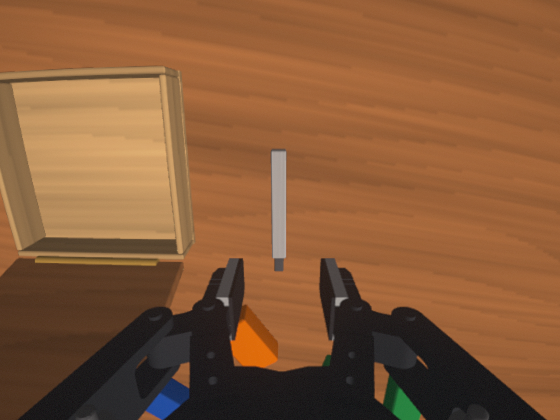

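>>> apply_moves:
  rows: [-0.004, -0.007, -0.12, 0, 0, 0, -0.004, -0.007, -0.24, 0, 0, 0, -0.004, -0.007, -0.338, 0, 0, 0, -0.004, -0.007, -0.338, 0, 0, 0, -0.004, -0.007, -0.338, 0, 0, 0]

```text
clock: 23.18
position: [442.4, -188.6, 18.2]
orientation: [0.455, -0.541, 0.455, 0.541]
contact_force: [-0.2, 0.2, 1.5]
finger_gap: 40.3
```

>>> apply_moves:
  rows: [0, 0, 0, 0, 0, 0, 0, 0, 0, 0, 0, 0, 0, 0, 0, 0, 0, 0, 0, 0, 0, 0, 0, 0, 0, 0, 0, 0, 0, 0, 0, 0, 0, 0, 0, 0, 0, 0, 0, 0, 0, 0, 0, 0, 0, 0, 0, 0]
  grip: -1

```text
clock: 23.85
position: [442.4, -189.1, 19.3]
orientation: [-0.456, 0.541, -0.455, -0.541]
contact_force: [-0.3, 3.2, 7.5]
finger_gap: 8.8
```

>>> apply_moves:
  rows: [0, 0, 0.05, 0, 0, 0, 0, 0, 0.15, 0, 0, 0, 0, 0, 0.3, 0, 0, 0, 0, 0, 0.3, 0, 0, 0, 0, 0, 0.3, 0, 0, 0, 0, 0, 0.3, 0, 0, 0]

```text
clock: 24.35
position: [442.2, -189.4, 108.6]
orientation: [-0.456, 0.541, -0.455, -0.541]
contact_force: [0.4, 1.1, -2.6]
finger_gap: 8.2
```

```bash
python3 - <<'E'
from h import *
plan([*seat(0),110],98.6)
c=camera('wrist'); save(c,'w19.png')
E
```

```text
t24.4 at [ 442.2 -189.4  108.6] row [0.117, 1.825, 0.005, 0.0, 0.0, -0.014] gap 8.2 J6 -0.75 F [ 0.4  1.1 -2.6]
```

View pics/w19.png

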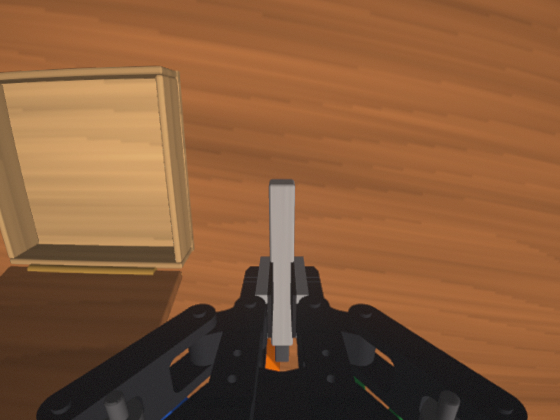

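>>> apply_moves:
  rows: [0.06, 1, 0.02, 0, 0, -0.014, 0.06, 1, 0.02, 0, 0, -0.014, 0.06, 1, 0.02, 0, 0, -0.014, 0.06, 1, 0.02, 0, 0, -0.014, 0.06, 1, 0.02, 0, 0, -0.014, 0.06, 1, 0.02, 0, 0, -0.014, 0.06, 1, 0.02, 0, 0, -0.014, 0.06, 1, 0.02, 0, 0, -0.014]

```text
clock: 25.07
position: [459.1, 115.2, 113.5]
orientation: [0.46, -0.536, 0.46, 0.538]
contact_force: [-1.1, -0.8, -1.1]
finger_gap: 8.6
```

>>> apply_moves:
  rows: [0.057, 0.822, 0, 0, 0, 0, 0.057, 0.822, 0, 0, 0, 0, 0.057, 0.822, 0, 0, 0, 0, 0.057, 0.822, 0, 0, 0, 0, 0.057, 0.822, 0, 0, 0, 0, 0.057, 0.822, 0, 0, 0, 0, 0.057, 0.822, 0, 0, 0, 0, 0.057, 0.822, -0.12, 0, 0, 0, 0.057, 0.822, -0.12, 0, 0, 0, 0.057, 0.822, -0.12, 0, 0, 0, 0.057, 0.822, -0.12, 0, 0, 0]

```text
clock: 25.98
position: [477.1, 356.5, 79.0]
orientation: [0.461, -0.536, 0.462, 0.536]
contact_force: [-0.4, 1.0, -1.7]
finger_gap: 9.0
```

```bash
python3 - <<'E'
from h import *
c=camera('wrist'); save(c,'w20.png')
plan([*seat(0),37],98.6)
E
```

```text
t26.0 at [477.6 356.7  79.6] row [-0.001, 0.005, -0.142, -0.0, 0.0, 0.001] gap 8.9 J6 0.36 F [ 0.2 -0.2 -1.1]
```

View pics/w20.png

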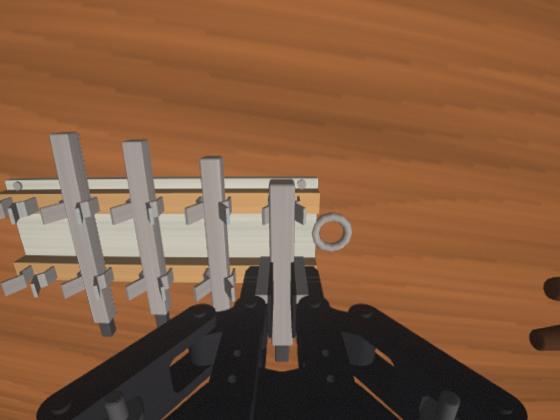

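>>> apply_moves:
  rows: [0, 0.002, -0.05, 0, 0, 0, 0, 0.002, -0.08, 0, 0, 0, 0, 0.002, -0.1, 0, 0, 0, 0, 0.002, -0.115, 0, 0, 0, 0, 0.002, -0.13, 0, 0, 0, 0, 0.002, -0.14, 0, 0, 0, 0, 0.002, -0.15, 0, 0, 0, 0, 0.002, -0.156, 0, 0, 0, 0, 0.002, -0.156, 0, 0, 0]

```text
clock: 26.78
position: [477.8, 357.8, 37.0]
orientation: [-0.463, 0.537, -0.46, -0.535]
contact_force: [-19.0, -11.9, 72.0]
finger_gap: 8.9
```

>>> apply_moves:
  rows: [0, 0, 0.014, 0, 0, 0, 0, 0, 0.014, 0, 0, 0]

```text
clock: 26.95
position: [477.5, 357.6, 37.3]
orientation: [-0.462, 0.536, -0.461, -0.536]
contact_force: [-4.0, -2.3, 19.0]
finger_gap: 8.7
```

>>> apply_moves:
  rows: [0, 0, 0, 0, 0, 0, 0, 0, 0, 0, 0, 0, 0, 0, 0, 0, 0, 0, 0, 0, 0.05, 0, 0, 0, 0, 0, 0.15, 0, 0, 0, 0, 0, 0.3, 0, 0, 0, 0, 0, 0.3, 0, 0, 0, 0, 0, 0.3, 0, 0, 0, 0, 0, 0.3, 0, 0, 0]
  grip: -0.44

```text
clock: 27.7
position: [477.3, 357.6, 125.8]
orientation: [-0.461, 0.536, -0.461, -0.536]
contact_force: [0.1, -0.9, -0.1]
finger_gap: 24.0
```

>>> apply_moves:
  rows: [-0.05, -0.23, 0.2, 0, 0, 0, -0.05, -0.23, 0.2, 0, 0, 0, -0.05, -0.23, 0.2, 0, 0, 0, -0.05, -0.23, 0.2, 0, 0, 0, -0.05, -0.23, 0.2, 0, 0, 0]
  grip: -0.44

```text
clock: 28.12
position: [462.2, 288.6, 185.1]
orientation: [0.461, -0.536, 0.462, 0.536]
contact_force: [0.4, -0.2, -0.6]
finger_gap: 23.8
```

```bash
python3 - <<'E'
from h import *
c=camera('wrist'); im=c['img'][:,:,::-1].copy()
M=[]
for y in (88,44,0,-44):
  for x in (-33,33): M.append([x,y,30])
M=np.array(M,float); W=np.c_[rail[0]+M[:,0]*np.cos(ra)-M[:,1]*np.sin(ra),rail[1]+M[:,0]*np.sin(ra)+M[:,1]*np.cos(ra),M[:,2]]
u=proj(c,W).reshape(-1,2,2)
big=cv2.resize(im[120:320,130:430],None,fx=2.6,fy=2.6,interpolation=cv2.INTER_CUBIC)
for a,b in u: cv2.line(big,*[tuple(int(v) for v in (q-[130,120])*2.6) for q in (a,b)],(0,0,255),1)
cv2.imwrite('pics/w21.png',big); print(pose()[1])
E
```

```text
[462.01568813 288.94649703 184.59449188]
```

View pics/w21.png

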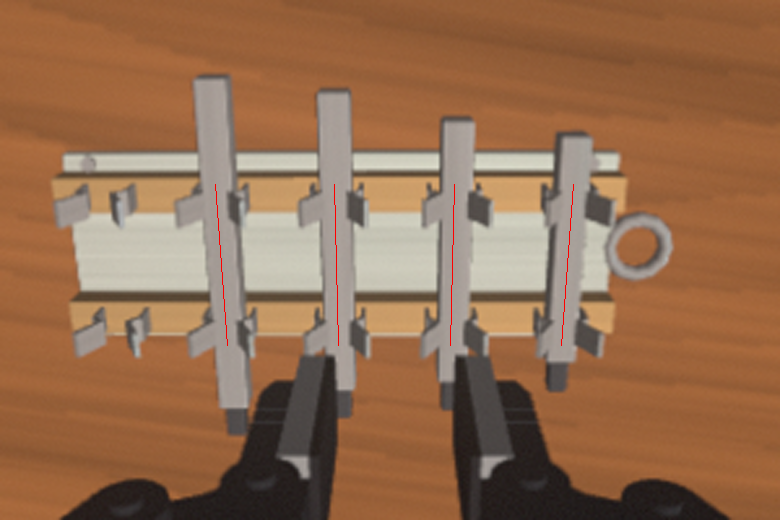

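>>> apply_moves:
  rows: [0.28, -1, 0.1, 0, 0, 0, 0.28, -1, 0.1, 0, 0, 0, 0.28, -1, 0.1, 0, 0, 0, 0.28, -1, 0.1, 0, 0, 0, 0.28, -1, 0.1, 0, 0, 0, 0.28, -1, 0.1, 0, 0, 0, 0.28, -1, 0.1, 0, 0, 0, 0.28, -1, 0.1, 0, 0, 0]
  grip: 0.4

```text
clock: 28.83
position: [547.4, -14.4, 214.6]
orientation: [0.461, -0.535, 0.462, 0.536]
contact_force: [-0.5, 0.7, -0.6]
finger_gap: 59.6
```

>>> apply_moves:
  rows: [0.05, -0.2, 0, 0, 0, 0, 0.05, -0.2, 0, 0, 0, 0, 0.05, -0.2, 0, 0, 0, 0, 0.05, -0.2, 0, 0, 0, 0]

```text
clock: 29.17
position: [561.6, -71.5, 214.2]
orientation: [0.461, -0.535, 0.462, 0.537]
contact_force: [-0.8, -0.0, -0.2]
finger_gap: 60.0
```

```bash
python3 pm.py w22.png
```

```text
[561.3 -70.7 214.6] 98.6
punch1 p0.96 1187 [110 104  98] mid [505.2 237.5] L 144 W 26 ang 12.4 [536, 117, 560, 236]
punch1 p0.60 700 [124  43  35] mid [353.2 140.6] L 51 W 20 ang -19.5 [505, 0, 538, 40]
wax1 p0.83 1621 [ 49  71 140] mid [ 667.2 -261.1] L 59 W 51 ang 64.8 [82, 230, 137, 280]
wax1 p0.78 1556 [ 55 125  62] mid [ 614.5 -101. ] L 64 W 34 ang -6.2 [228, 202, 270, 257]
wax1 p0.77 2017 [205 100  16] mid [ 569.3 -194.1] L 58 W 43 ang 43.2 [137, 149, 197, 212]
wax1 p0.66 1584 [ 57 122  61] mid [620.1 -23.7] L 66 W 36 ang 11.8 [300, 221, 333, 270]
```

View pics/w22.png

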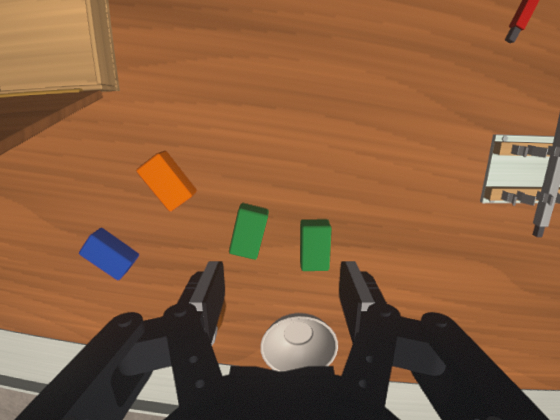

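```bash
python3 -c "
from h import *
plan([619.5,-102.5,90],84);plan([619.5,-102.5,21],84)"
```

```text
t29.3 at [561.2 -70.  215.4] row [0.194, -0.108, -0.418, -0.0, -0.001, -0.171] gap 59.9 J6 -0.42 F [-1.1  0.3 -0.7]
t29.3 at [561.2 -70.  215.4] row [0.194, -0.108, -0.648, -0.0, -0.001, -0.171] gap 59.9 J6 -0.42 F [-1.1  0.3 -0.7]
```

>>> apply_moves:
  rows: [0.194, -0.108, -0.418, 0, 0, -0.171, 0.194, -0.108, -0.418, 0, 0, -0.171, 0.194, -0.108, -0.418, 0, 0, -0.171, 0.194, -0.108, -0.418, 0, 0, -0.171, 0.194, -0.108, -0.418, 0, 0, -0.171, 0.194, -0.108, -0.418, 0, 0, -0.171]

```text
clock: 29.82
position: [619.0, -102.6, 90.5]
orientation: [0.525, -0.472, 0.526, 0.473]
contact_force: [0.4, -0.6, 0.0]
finger_gap: 59.6
```

```bash
python3 pm.py w23.png; python3 -c "
from h import *
plan([619.5,-102.5,21],84)"
```

```text
[ 619.4 -102.8   91.7] 84.0
wax1 p0.98 4205 [ 55 129  64] mid [ 615.8 -101.2] L 63 W 34 ang -5.6 [257, 188, 312, 275]
wax1 p0.87 3289 [ 44  68 131] mid [ 663. -259.] L 79 W 55 ang -77.6 [50, 277, 136, 341]
wax1 p0.74 4584 [ 54 121  61] mid [621.3 -25.5] L 67 W 39 ang 12.6 [361, 183, 426, 270]
wax1 p0.70 5363 [207 101  15] mid [ 570.  -192.5] L 60 W 45 ang 46.2 [86, 131, 189, 229]
t30.0 at [ 619.7 -103.1   92.7] row [-0.001, 0.002, -0.239, 0.0, 0.001, 0.001] gap 59.8 J6 -0.19 F [0.7 0.4 0.3]
```

View pics/w23.png

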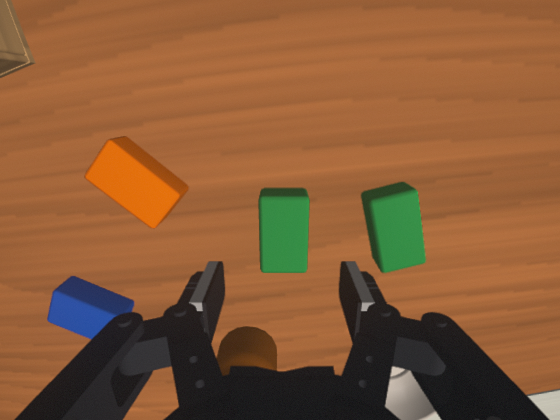

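>>> apply_moves:
  rows: [-0.002, 0.005, -0.12, 0, 0, 0, -0.002, 0.005, -0.237, 0, 0, 0, -0.002, 0.005, -0.237, 0, 0, 0, -0.002, 0.005, -0.237, 0, 0, 0, -0.002, 0.005, -0.237, 0, 0, 0]

```text
clock: 30.38
position: [619.8, -102.4, 22.1]
orientation: [0.526, -0.473, 0.525, 0.472]
contact_force: [-0.3, 0.5, -0.2]
finger_gap: 59.9
```

>>> apply_moves:
  rows: [0, 0, 0, 0, 0, 0, 0, 0, 0, 0, 0, 0, 0, 0, 0, 0, 0, 0, 0, 0, 0, 0, 0, 0, 0, 0, 0, 0, 0, 0, 0, 0, 0, 0, 0, 0]
  grip: -1
  grip_force: 50

```text
clock: 30.88
position: [619.9, -102.5, 21.8]
orientation: [0.527, -0.474, 0.525, 0.472]
contact_force: [-1.8, 1.4, 12.8]
finger_gap: 33.3
```

>>> apply_moves:
  rows: [0, 0, 0.05, 0, 0, 0, 0, 0, 0.15, 0, 0, 0, 0, 0, 0.3, 0, 0, 0, 0, 0, 0.45, 0, 0, 0, 0, 0, 0.45, 0, 0, 0, 0, 0, 0.45, 0, 0, 0]

```text
clock: 31.38
position: [620.5, -102.7, 158.7]
orientation: [0.527, -0.475, 0.525, 0.471]
contact_force: [0.5, -0.1, -1.0]
finger_gap: 33.1
```

```bash
python3 -c "
from h import *
c=camera('wrist'); save(c,'w24.png')
plan([380,-300,200],97)"
```

```text
t31.4 at [ 619.5 -102.4  156.2] row [-0.798, -0.659, 0.146, 0.0, 0.002, 0.153] gap 33.0 J6 -0.19 F [ 0.   1.1 -1.8]
```

View pics/w24.png

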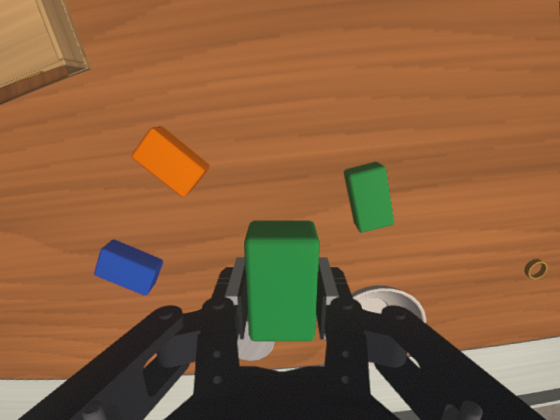

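>>> apply_moves:
  rows: [-0.85, -0.68, 0.2, 0, 0, 0.153, -0.85, -0.68, 0.2, 0, 0, 0.153, -0.85, -0.68, 0.2, 0, 0, 0.153, -0.85, -0.68, 0.2, 0, 0, 0.153, -0.85, -0.68, 0.2, 0, 0, 0.153, -0.85, -0.68, 0.2, 0, 0, 0.153, -0.85, -0.68, 0.2, 0, 0, 0.153, -0.85, -0.68, 0.2, 0, 0, 0.153, -0.85, -0.68, 0.2, 0, 0, 0.153, -0.85, -0.68, 0.2, 0, 0, 0.153, -0.85, -0.68, 0.2, 0, 0, 0.153]

```text
clock: 32.35
position: [363.6, -305.9, 213.7]
orientation: [0.469, -0.529, 0.468, 0.53]
contact_force: [-0.6, 0.3, -0.6]
finger_gap: 33.3
```

```bash
python3 -c "
from h import *
c=camera('wrist'); save(c,'w25.png'); print(pose()[1],jaw())
c=camera('top'); cv2.imwrite('pics/t25.png',cv2.resize(c['img'][190:300,370:450,::-1],None,fx=5,fy=5,interpolation=cv2.INTER_CUBIC))
"
```

```text
[ 364.05139864 -305.54988948  213.76240379] 97.0570884544232
```

View pics/w25.png

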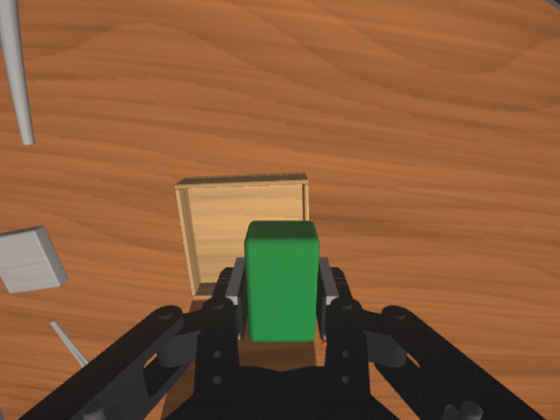

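View pics/t25.png

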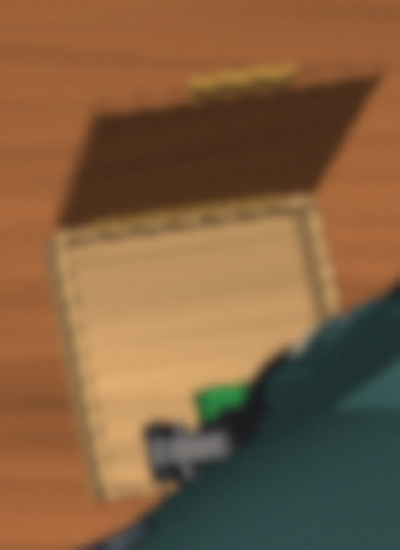

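```bash
python3 -c "
import cv2
i=cv2.imread('pics/top0.png'); cv2.imwrite('pics/t0z.png',cv2.resize(i[195:300,370:455],None,fx=7,fy=7,interpolation=cv2.INTER_CUBIC)[:600])
i=cv2.imread('pics/w25.png'); cv2.imwrite('pics/w25z.png',cv2.resize(i[165:305,165:325],None,fx=4.2,fy=4.2,interpolation=cv2.INTER_CUBIC))
i=cv2.imread('pics/w18.png'); cv2.imwrite('pics/w18z.png',cv2.resize(i[55:275,0:205],None,fx=2.7,fy=2.7,interpolation=cv2.INTER_CUBIC))
"
```

```text
(no output)
```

View pics/t0z.png

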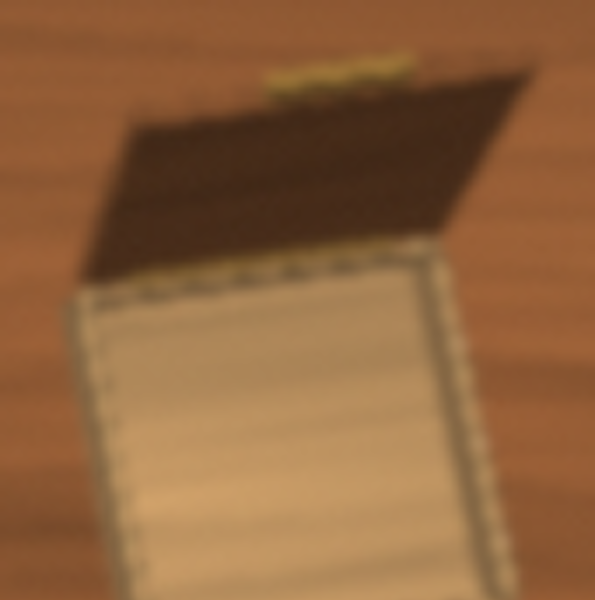

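View pics/w25z.png

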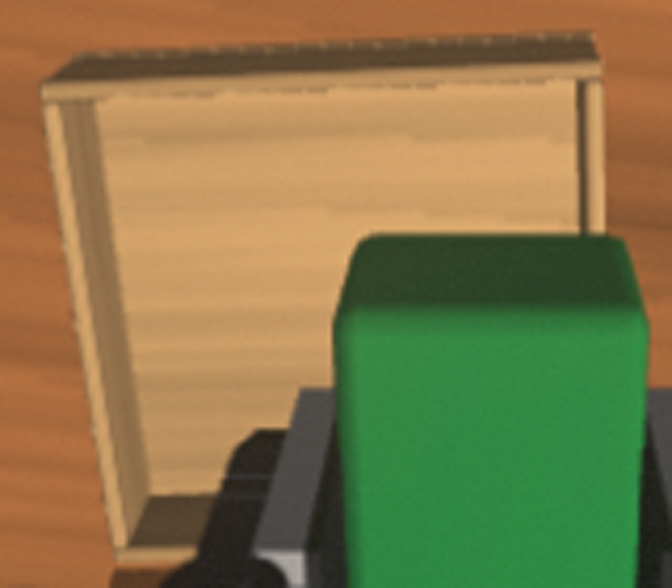

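View pics/w18z.png

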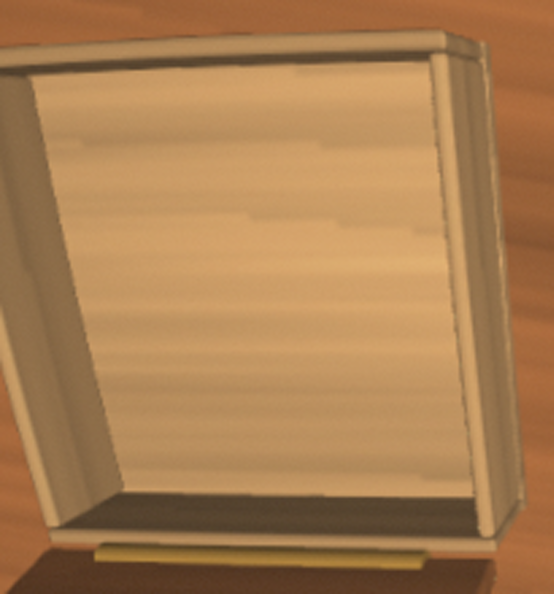

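```bash
cat > box.py <<'E'
from h import *
from scipy.optimize import least_squares
c=camera('wrist'); s,p,r=pose(); T=np.array(c['cam_to_world'])
def toolT(p,a):
    a=np.radians(a); z=np.array([np.cos(a),np.sin(a),0]); x=np.array([0,0,-1.]); M=np.eye(4); M[:3,:3]=np.c_[x,np.cross(z,x),z]; M[:3,3]=p; return M
A=np.eye(4); A[:3,:3]=r.as_matrix(); A[:3,3]=p
c18=dict(c); c18['cam_to_world']=toolT([443.5,-186.5,120.2],99.8)@np.linalg.inv(A)@T
ct=camera('top')
obs=[(c,[[-70,-70,35],[-70,70,35],[70,-70,35],[65,-65,5]],np.array([[42,83],[601,62],[115,560],[150,495]])/4.2+165),
(c18,[[-70,70,35],[70,70,35],[70,-70,35],[65,-65,5],[65,65,5]],np.array([[445,31],[496,548],[50,540],[122,490],[475,497]])/2.7+[0,55]),
(ct,[[70,70,35],[70,-70,35]],np.array([[70,293],[437,235]])/7+[370,195])]
def W(p,M):
    M=np.array(M,float);a=p[2]; return np.c_[p[0]+M[:,0]*np.cos(a)-M[:,1]*np.sin(a),p[1]+M[:,0]*np.sin(a)+M[:,1]*np.cos(a),M[:,2]]
for sel in ([0],[1],[0,1]):
    f=lambda p:np.concatenate([(proj(obs[i][0],W(p,obs[i][1]))-obs[i][2]).ravel() for i in sel])
    q=least_squares(f,[410,-345,.1]); print(sel,q.x[:2].round(1),np.degrees(q.x[2]).round(2),q.fun.round(1))
print('top resid',(proj(ct,W(q.x,obs[2][1]))-obs[2][2]).round(1))
E
python3 box.py
```

```text
[0] [ 428.4 -336.6] 9.12 [-1.2  0.   1.   0.1 -0.6  0.9  0.8 -1. ]
[1] [ 427.4 -338.9] 8.71 [-1.7 -0.4 -2.9  2.6 -3.3  0.2 -0.8 -1.2  9.3 -0.3]
[0, 1] [ 427.7 -338.3] 8.81 [-2.5 -1.2 -0.2 -0.4 -2.4 -0.  -0.8 -1.9 -1.   0.  -2.   2.9 -2.4  0.8
  0.  -0.7 10.1  0. ]
top resid [[-0.2 -1.2]
 [-0.3 -0.2]]
```

```bash
cat >> h.py <<'E'
def bw(bx,by,a=9.0,o=(428,-337.5)):
    a=np.radians(a); return [o[0]+bx*np.cos(a)-by*np.sin(a), o[1]+bx*np.sin(a)+by*np.cos(a)]
E
python3 -c "
from h import *
print(bw(-30,20)); plan([*bw(-30,20),90],99); plan([*bw(-30,20),28],99)"
```

```text
[np.float64(395.24066048134125), np.float64(-322.43926713930415)]
t32.5 at [ 364.5 -305.4  214.1] row [0.103, -0.057, -0.414, -0.001, -0.0, 0.022] gap 33.0 J6 -0.99 F [-0.6 -0.  -1.3]
t32.5 at [ 364.5 -305.4  214.1] row [0.103, -0.057, -0.62, -0.001, -0.0, 0.022] gap 33.0 J6 -0.99 F [-0.6 -0.  -1.3]
```

>>> apply_moves:
  rows: [0.103, -0.057, -0.414, 0, 0, 0.022, 0.103, -0.057, -0.414, 0, 0, 0.022, 0.103, -0.057, -0.414, 0, 0, 0.022, 0.103, -0.057, -0.414, 0, 0, 0.022, 0.103, -0.057, -0.414, 0, 0, 0.022, 0.103, -0.057, -0.5, 0, 0, 0.022, 0.103, -0.057, -0.58, 0, 0, 0.022, 0.103, -0.057, -0.62, 0, 0, 0.022, 0.103, -0.057, -0.62, 0, 0, 0.022, 0.103, -0.057, -0.62, 0, 0, 0.022]

```text
clock: 33.38
position: [395.2, -323.6, 30.4]
orientation: [-0.459, 0.538, -0.46, -0.537]
contact_force: [-1.0, -0.4, 0.3]
finger_gap: 32.9
```

```bash
python3 -c "
from h import *
c=camera('wrist'); save(c,'w26.png')
plan([*bw(-30,20),28],99)"
```

```text
t33.4 at [ 395.5 -324.    30.8] row [-0.001, 0.005, -0.009, 0.001, 0.001, 0.001] gap 33.0 J6 -1.00 F [ 0.5 -0.1 -1. ]
```

View pics/w26.png

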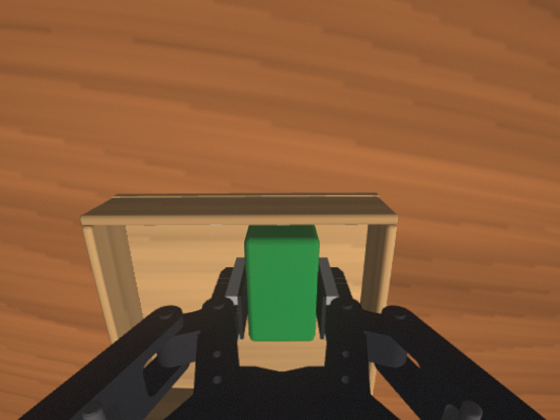

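>>> apply_moves:
  rows: [0.006, 0.003, -0.009, 0, 0, 0, 0.006, 0.003, -0.011, 0, 0, 0, 0.006, 0.003, -0.011, 0, 0, 0]

```text
clock: 33.68
position: [397.4, -323.0, 26.8]
orientation: [-0.46, 0.538, -0.46, -0.537]
contact_force: [0.4, 1.8, 10.3]
finger_gap: 33.0
```

>>> apply_moves:
  rows: [0, 0, 0, 0, 0, 0, 0, 0, 0, 0, 0, 0, 0, 0, 0, 0, 0, 0, 0, 0, 0, 0, 0, 0, 0, 0, 0.06, 0, 0, 0, 0, 0, 0.2, 0, 0, 0, 0, 0, 0.35, 0, 0, 0, 0, 0, 0.55, 0, 0, 0, 0, 0, 0.55, 0, 0, 0, 0, 0, 0.55, 0, 0, 0]
  grip: 0.05

```text
clock: 34.52
position: [397.9, -323.9, 195.2]
orientation: [-0.459, 0.54, -0.46, -0.535]
contact_force: [0.4, 0.1, -0.5]
finger_gap: 44.9
```

```bash
python3 pm.py w27.png; python3 -c "
from h import *
plan([624,-24.5,110],101.5)"; python3 m.py | grep -E 'punch|wax'
```

```text
[ 397.3 -323.3  192.6] 98.9
punch1 p0.46 1998 [ 65 134  68] mid [ 399.4 -322.9] L 64 W 36 ang 8.8 [267, 160, 301, 219]
wax1 p0.62 2007 [ 65 134  68] mid [ 395.3 -322.6] L 61 W 34 ang 9.0 [266, 158, 302, 220]
t34.7 at [ 396.4 -322.3  189.9] row [0.759, 0.993, -0.266, -0.0, -0.0, 0.03] gap 44.8 J6 -1.00 F [ 0.2  0.2 -1. ]
punch1 p0.84 226 [164 155 147] mean [495.1 226.8] rect [500.6 227.9] [150.  13.] ang 8.7 [192.9, 204.0, 203.9, 258.4]
punch1 p0.67 216 [164 156 148] mean [487.5 270.8] rect [490.7 270.6] [130.  15.] ang 8.8 [176.5, 209.9, 184.7, 260.8]
punch1 p0.65 266 [163 155 146] mean [484.6 317.8] rect [487.2 318.8] [119.  19.] ang 7.6 [161.5, 211.8, 168.3, 257.1]
punch1 p0.51 185 [161 156 147] mean [476.9 361.7] rect [479.5 361.7] [105.  14.] ang 8.9 [144.3, 218.4, 152.4, 257.8]
wax1 p0.83 283 [ 47  75 150] mean [ 676.7 -269.2] rect [ 676.5 -269.4] [57. 40.] ang 59.1 [366.4, 161.8, 391.4, 177.3]
wax1 p0.60 283 [ 60 128  63] mean [626.8 -25.4] rect [627.2 -25.1] [62. 36.] ang 8.5 [285.3, 176.0, 299.1, 193.5]
wax1 p0.55 73 [ 62 128  66] mean [ 402.8 -313.5] rect [ 402.7 -313.8] [35. 15.] ang 6.8 [396.3, 260.4, 404.6, 273.3]
wax1 p0.55 347 [207 103  37] mean [ 573.4 -200. ] rect [ 573.2 -200.5] [62. 44.] ang 36.1 [345.5, 193.6, 369.2, 216.4]
waxbox p0.64 3019 [139 102  64] mean [ 493.7 -336. ] rect [ 483.8 -333.6] [138. 256.] ang 142.2 [382.1, 202.5, 449.3, 280.2]
```

View pics/w27.png

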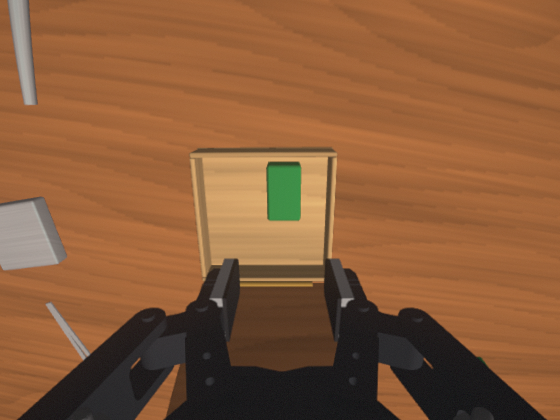

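>>> apply_moves:
  rows: [0.2, 0.5, 0, 0, 0, 0, 0.2, 0.5, 0, 0, 0, 0, 0.2, 0.5, 0, 0, 0, 0, 0.2, 0.5, 0, 0, 0, 0.03, 0.759, 0.993, 0, 0, 0, 0.03, 0.759, 0.993, 0, 0, 0, 0.03, 0.759, 0.993, 0, 0, 0, 0.03, 0.759, 0.993, 0, 0, 0, 0.03, 0.759, 0.993, 0, 0, 0, 0.03, 0.759, 0.993, -0.266, 0, 0, 0.03, 0.759, 0.993, -0.266, 0, 0, 0.03, 0.759, 0.993, -0.266, 0, 0, 0.03, 0.759, 0.993, -0.266, 0, 0, 0.03, 0.759, 0.993, -0.266, 0, 0, 0.03]
  grip: 0.4

```text
clock: 36.28
position: [624.4, -25.1, 112.4]
orientation: [-0.448, 0.548, -0.447, -0.547]
contact_force: [-0.4, 0.6, 1.2]
finger_gap: 60.1
```

```bash
python3 pm.py w28.png; python3 -c "
from h import *
plan([624.5,-24.5,21],101.5)"
```

```text
[624.8 -25.3 113. ] 101.5
wax1 p0.82 5268 [197  95  14] mid [ 570.5 -190.2] L 66 W 50 ang 51.1 [15, 62, 110, 157]
wax1 p0.79 1344 [ 44  60 114] mid [ 674.9 -237.4] L 59 W 31 ang -14.3 [2, 197, 36, 259]
wax1 p0.58 3396 [ 54 129  64] mid [621.9 -22.9] L 62 W 34 ang 9.0 [263, 180, 310, 258]
t36.4 at [624.9 -25.3 112.9] row [-0.001, 0.003, -0.306, 0.0, 0.002, 0.001] gap 59.9 J6 -0.37 F [-1.3  0.8  0.5]
```

View pics/w28.png

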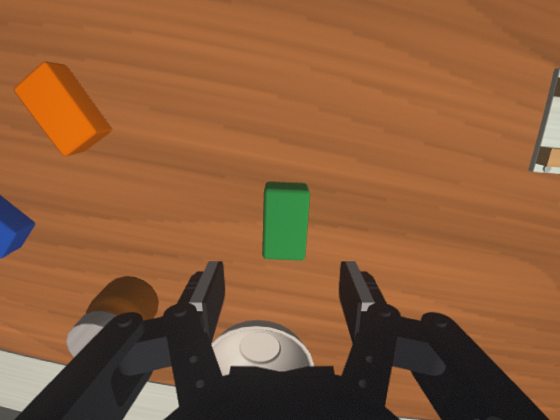

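>>> apply_moves:
  rows: [-0.001, 0.005, -0.13, 0, 0, -0.02, -0.001, 0.005, -0.26, 0, 0, -0.02, -0.001, 0.005, -0.306, 0, 0, -0.02, -0.001, 0.005, -0.306, 0, 0, -0.02, -0.001, 0.005, -0.306, 0, 0, -0.02]

```text
clock: 36.85
position: [624.3, -23.5, 19.9]
orientation: [-0.456, 0.541, -0.456, -0.54]
contact_force: [0.3, 0.0, 0.3]
finger_gap: 59.8
```

>>> apply_moves:
  rows: [0, 0, 0, 0, 0, 0, 0, 0, 0, 0, 0, 0, 0, 0, 0, 0, 0, 0, 0, 0, 0, 0, 0, 0, 0, 0, 0, 0, 0, 0, 0, 0, 0, 0, 0, 0]
  grip: -1

```text
clock: 37.35
position: [625.2, -23.4, 21.0]
orientation: [-0.456, 0.542, -0.455, -0.54]
contact_force: [-1.2, -1.1, 9.6]
finger_gap: 32.8
```

>>> apply_moves:
  rows: [0, 0, 0.05, 0, 0, 0, 0, 0, 0.15, 0, 0, 0, 0, 0, 0.3, 0, 0, 0, 0, 0, 0.45, 0, 0, 0, 0, 0, 0.65, 0, 0, 0, 0, 0, 0.65, 0, 0, 0, 0, 0, 0.65, 0, 0, 0]

```text
clock: 37.93
position: [625.9, -23.4, 221.1]
orientation: [-0.457, 0.544, -0.454, -0.538]
contact_force: [0.5, -0.6, -0.5]
finger_gap: 32.9
```

```bash
python3 -c "
from h import *
c=camera('wrist'); save(c,'w29.png')
print(bw(20,-20)); plan([*bw(20,-20),200],99)"
```

```text
[np.float64(450.8824561127074), np.float64(-354.12507751109814)]
t38.0 at [625.3 -23.3 218. ] row [-0.581, -1.103, -0.06, 0.001, 0.005, -0.009] gap 33.3 J6 -0.34 F [ 1.1  0.4 -1.1]
```

View pics/w29.png

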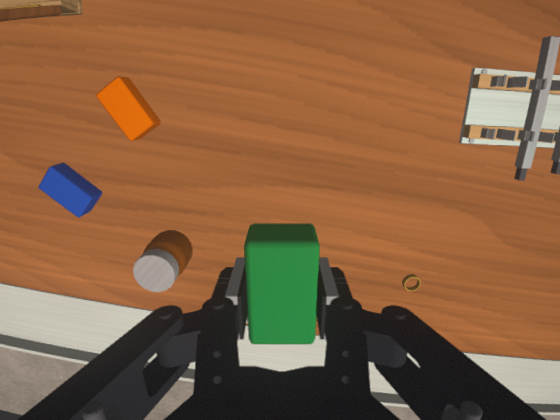

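>>> apply_moves:
  rows: [-0.75, -0.6, 0, 0, 0, -0.009, -0.75, -0.6, 0, 0, 0, -0.009, -0.75, -0.6, 0, 0, 0, -0.009, -0.75, -0.6, 0, 0, 0, -0.009, -0.75, -0.6, 0, 0, 0, -0.009, -0.75, -0.6, 0, 0, 0, -0.009, -0.75, -0.6, 0, 0, 0, -0.009, -0.75, -0.6, 0, 0, 0, -0.009, -0.75, -0.9, 0, 0, 0, -0.009, -0.75, -0.9, 0, 0, 0, -0.009, -0.75, -0.95, 0, 0, 0, -0.009, -0.75, -0.95, 0, 0, 0, -0.009]

```text
clock: 38.98
position: [398.9, -311.7, 213.2]
orientation: [-0.46, 0.537, -0.46, -0.537]
contact_force: [-0.1, 1.9, -1.6]
finger_gap: 33.0
```

```bash
python3 -c "
from h import *
c=camera('wrist'); save(c,'w30.png')
plan([*bw(20,-20),90],99)"
```

```text
t39.0 at [ 398.7 -309.6  213.2] row [0.174, -0.149, -0.411, -0.0, -0.0, 0.002] gap 32.9 J6 -0.98 F [ 0.5 -0.2 -0.7]
```

View pics/w30.png

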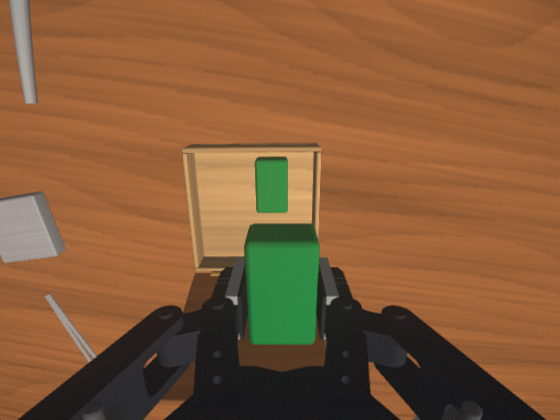

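>>> apply_moves:
  rows: [0.175, -0.162, 0, 0, 0, 0.002, 0.175, -0.162, -0.1, 0, 0, 0.002, 0.175, -0.162, -0.2, 0, 0, 0.002, 0.175, -0.162, -0.3, 0, 0, 0.002, 0.175, -0.162, -0.4, 0, 0, 0.002, 0.175, -0.162, -0.5, 0, 0, 0.002, 0.175, -0.162, -0.55, 0, 0, 0.002, 0.175, -0.162, -0.58, 0, 0, 0.002, 0.175, -0.162, -0.6, 0, 0, 0.002, 0.175, -0.162, -0.6, 0, 0, 0.002]

```text
clock: 39.87
position: [451.5, -355.9, 33.4]
orientation: [0.458, -0.538, 0.458, 0.539]
contact_force: [-0.7, -0.3, -0.5]
finger_gap: 33.0
```

```bash
python3 -c "
from h import *
c=camera('wrist'); save(c,'w31.png')
plan([*bw(20,-23),28],99)"
```

```text
t39.9 at [ 451.8 -356.4   34.3] row [-0.001, -0.002, -0.021, 0.0, 0.0, -0.002] gap 32.9 J6 -0.97 F [0.2 0.2 0.7]
```

View pics/w31.png

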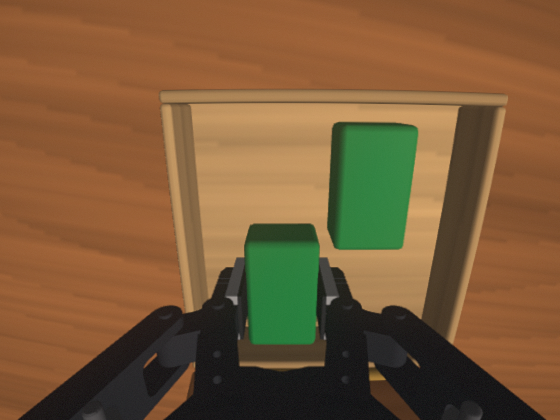

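Clear on all sides. Now I'll lower it and release.

>>> apply_moves:
  rows: [0, 0, -0.012, 0, 0, 0, 0, 0, -0.024, 0, 0, 0, 0, 0, -0.025, 0, 0, 0, 0, 0, -0.025, 0, 0, 0]

```text
clock: 40.25
position: [451.5, -356.7, 26.4]
orientation: [-0.458, 0.538, -0.458, -0.538]
contact_force: [-0.8, 0.5, 0.0]
finger_gap: 33.2
```

>>> apply_moves:
  rows: [0, 0, 0, 0, 0, 0, 0, 0, 0, 0, 0, 0, 0, 0, 0, 0, 0, 0, 0, 0, 0, 0, 0, 0, 0, 0, 0.06, 0, 0, 0, 0, 0, 0.2, 0, 0, 0, 0, 0, 0.35, 0, 0, 0, 0, 0, 0.55, 0, 0, 0, 0, 0, 0.75, 0, 0, 0, 0, 0, 0.75, 0, 0, 0, 0, 0, 0.75, 0, 0, 0]
  grip: 0.05

```text
clock: 41.17
position: [452.8, -358.1, 258.9]
orientation: [-0.458, 0.542, -0.459, -0.535]
contact_force: [0.1, -0.4, 1.5]
finger_gap: 45.0
```

```bash
python3 -c "
from h import *
c=camera('wrist'); save(c,'w32.png')
c=camera('side'); cv2.imwrite('pics/s32.png',cv2.resize(c['img'][230:420,190:420,::-1],None,fx=3,fy=3,interpolation=cv2.INTER_CUBIC))
plan([*bw(110,0),200],99)"
```

```text
t41.3 at [ 451.9 -357.1  252.7] row [0.282, 0.123, -0.176, 0.002, 0.001, -0.002] gap 44.9 J6 -0.97 F [ 0.1  0.5 -1. ]
```

View pics/w32.png

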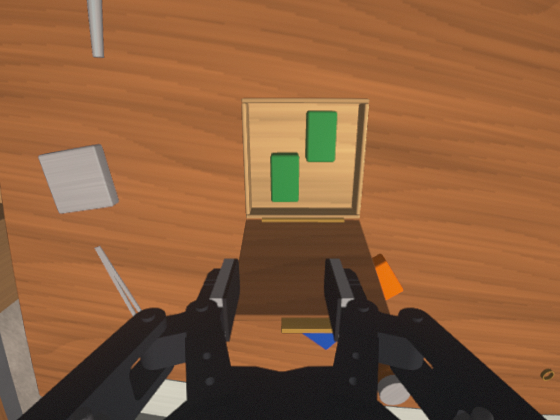

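View pics/s32.png

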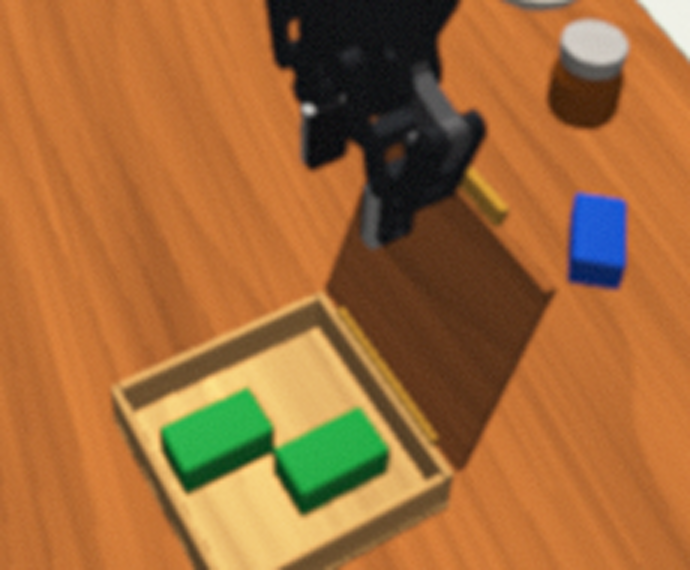

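```bash
python3 -c "
from h import *
from scipy.optimize import least_squares
c=camera('top')
U=np.array([[133,125],[533,70]])/7+[370,195]
def W(t): return np.array([[*bw(70-140*np.cos(t),y),35.5+140*np.sin(t)] for y in (70,-70)])
f=lambda t:(proj(c,W(t[0]))-U).ravel()
for s in (1.5,1.8):
  q=least_squares(f,[s]);print(q.x,q.fun.round(1))
t=q.x[0]; print(W(t).round(0), [np.round(bw(70-165*np.cos(t)+8*np.sin(t),0))], 35+152*np.sin(t))
print(bw(140,0),bw(70,0))
"
```

```text
[1.82037903] [-0.8  0.3 -0.  -0.1]
[1.82037903] [-0.8  0.3 -0.  -0.1]
[[ 520. -252.  171.]
 [ 542. -390.  171.]] [array([ 545., -319.])] 182.29036771066595
[np.float64(566.2763676833192), np.float64(-315.5991748943677)] [np.float64(497.1381838416596), np.float64(-326.54958744718385)]
```

>>> apply_moves:
  rows: [0.414, 0.144, 0, 0, 0, 0, 0.414, 0.144, 0, 0, 0, 0, 0.414, 0.144, 0, 0, 0, 0, 0.414, 0.144, 0, 0, 0, 0, 0.414, 0.144, 0, 0, 0, 0, 0.414, 0.144, 0, 0, 0, 0, 0.414, 0.144, -0.14, 0, 0, 0, 0.414, 0.144, -0.276, 0, 0, 0, 0.414, 0.144, -0.276, 0, 0, 0, 0.414, 0.144, -0.276, 0, 0, 0]
  grip: -1

```text
clock: 42.15
position: [573.6, -313.3, 167.8]
orientation: [0.459, -0.537, 0.459, 0.54]
contact_force: [-0.1, 0.5, 1.7]
finger_gap: 0.1
```

```bash
python3 -c "
from h import *
c=camera('side'); cv2.imwrite('pics/s33.png',cv2.resize(c['img'][180:420,190:450,::-1],None,fx=2.5,fy=2.5,interpolation=cv2.INTER_CUBIC))
s,p,r=pose(); print(p,jaw(),s['finger_gap'])
for bx,z in [(110,171),(89,172.5),(67,171),(45,167),(28,160),(12.7,151.5),(0,140),(-13.5,127),(-23,112),(-31,95.6),(-36.4,78.3),(-39,66),(-39,60),(-39,57)]:
  print(((np.r_[bw(bx,0),z]-p)/300).round(3).tolist())
"
```

```text
[ 574.98669805 -314.11118432  170.09173061] 99.11684252121333 -0.1792698222826099
[-0.128, -0.021, 0.003]
[-0.197, -0.032, 0.008]
[-0.269, -0.043, 0.003]
[-0.342, -0.054, -0.01]
[-0.398, -0.063, -0.034]
[-0.448, -0.071, -0.062]
[-0.49, -0.078, -0.1]
[-0.534, -0.085, -0.144]
[-0.566, -0.09, -0.194]
[-0.592, -0.094, -0.248]
[-0.61, -0.097, -0.306]
[-0.618, -0.098, -0.347]
[-0.618, -0.098, -0.367]
[-0.618, -0.098, -0.377]
```

View pics/s33.png

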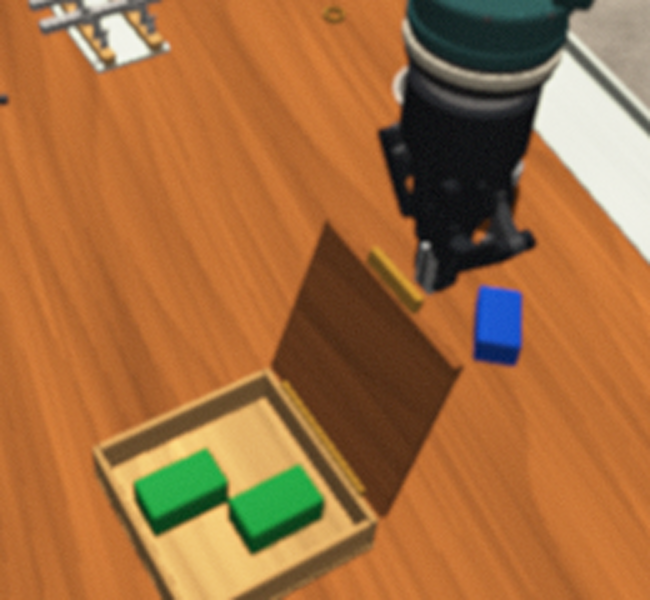

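>>> apply_moves:
  rows: [-0.064, -0.01, 0, 0, 0, 0, -0.128, -0.02, 0, 0, 0, 0, -0.16, -0.026, 0.003, 0, 0, 0, -0.197, -0.032, 0.006, 0, 0, 0, -0.235, -0.038, 0.004, 0, 0, 0, -0.27, -0.043, 0.003, 0, 0, 0, -0.306, -0.049, -0.003, 0, 0, 0, -0.342, -0.054, -0.01, 0, 0, 0, -0.37, -0.059, -0.022, 0, 0, 0, -0.398, -0.063, -0.034, 0, 0, 0, -0.398, -0.063, -0.034, 0, 0, 0]

```text
clock: 43.12
position: [454.9, -332.5, 158.0]
orientation: [0.459, -0.538, 0.459, 0.538]
contact_force: [0.1, -0.3, 0.3]
finger_gap: -0.1
```

```bash
python3 -c "
from h import *
c=camera('side'); cv2.imwrite('pics/s34.png',cv2.resize(c['img'][180:420,190:450,::-1],None,fx=2.5,fy=2.5,interpolation=cv2.INTER_CUBIC))
s,p,r=pose(); print(p,jaw(),s['contact_force'])
for bx,z in [(12.7,151.5),(0,140),(-13.5,127),(-23,112),(-31,95.6),(-36.4,78.3),(-39,66),(-39,60),(-39,57)]:
  print(((np.r_[bw(bx,0),z]-p)/300).round(3).tolist())
"
```

```text
[ 455.59230556 -332.4237263   158.21022542] 99.13204460088424 [0.48812423 0.13032356 0.33231614]
[-0.05, -0.01, -0.022]
[-0.092, -0.017, -0.061]
[-0.136, -0.024, -0.104]
[-0.168, -0.029, -0.154]
[-0.194, -0.033, -0.209]
[-0.212, -0.036, -0.266]
[-0.22, -0.037, -0.307]
[-0.22, -0.037, -0.327]
[-0.22, -0.037, -0.337]
```

View pics/s34.png

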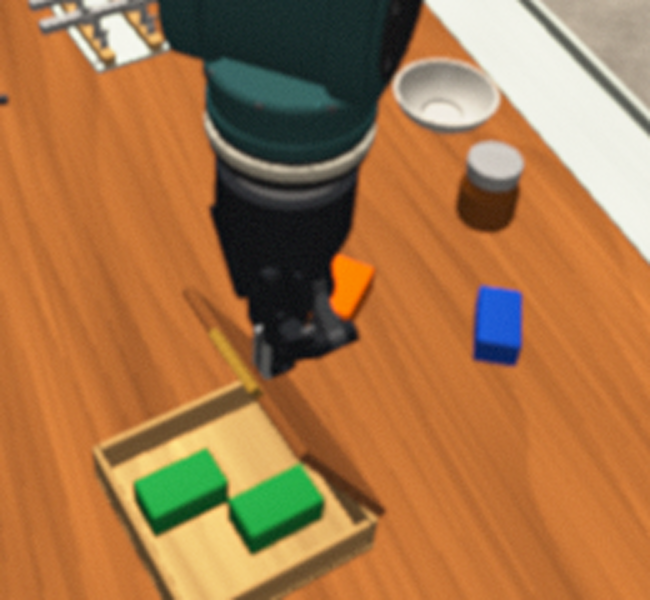

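The lid is swinging over. I'll continue along the arc.

>>> apply_moves:
  rows: [-0.025, -0.005, -0.01, 0, 0, 0, -0.05, -0.01, -0.022, 0, 0, 0, -0.092, -0.017, -0.061, 0, 0, 0, -0.115, -0.02, -0.08, 0, 0, 0, -0.136, -0.024, -0.104, 0, 0, 0, -0.153, -0.026, -0.13, 0, 0, 0, -0.168, -0.029, -0.154, 0, 0, 0, -0.182, -0.031, -0.18, 0, 0, 0, -0.194, -0.033, -0.209, 0, 0, 0, -0.203, -0.034, -0.237, 0, 0, 0, -0.212, -0.036, -0.266, 0, 0, 0, -0.217, -0.037, -0.29, 0, 0, 0, -0.22, -0.037, -0.307, 0, 0, 0, -0.22, -0.037, -0.32, 0, 0, 0, -0.22, -0.037, -0.328, 0, 0, 0, -0.22, -0.037, -0.334, 0, 0, 0, -0.22, -0.037, -0.334, 0, 0, 0]

```text
clock: 44.58
position: [390.2, -343.5, 60.0]
orientation: [-0.458, 0.539, -0.459, -0.538]
contact_force: [-11.5, 8.0, 38.3]
finger_gap: -0.1
```

>>> apply_moves:
  rows: [0, 0, 0.1, 0, 0, 0, 0, 0, 0.3, 0, 0, 0, -0.1, 0.1, 0.5, 0, 0, 0, -0.1, 0.1, 0.5, 0, 0, 0, -0.1, 0.3, 0.5, 0, 0, 0, -0.1, 0.5, 0.5, 0, 0, 0, -0.1, 0.5, 0.5, 0, 0, 0, -0.1, 0.5, 0.5, 0, 0, 0]

```text
clock: 45.25
position: [359.3, -188.3, 208.7]
orientation: [0.458, -0.539, 0.457, 0.539]
contact_force: [1.2, -2.4, 2.0]
finger_gap: 0.3
```

```bash
python3 -c "
from h import *
c=camera('side'); save(c,'s35.png')
c=camera('top'); save(c,'t35.png')
print(pose()[1])
"; python3 m.py
```

```text
[ 360.48965607 -192.46854759  208.51179935]
punch1 p0.80 240 [164 160 151] mean [486.  318.2] rect [487.1 317.8] [113.  19.] ang 8.1 [161.4, 215.4, 167.7, 255.2]
punch1 p0.69 203 [160 157 148] mean [476.4 361.4] rect [479.7 361.6] [105.  17.] ang 8.8 [146.0, 217.3, 150.9, 256.4]
punch1 p0.57 274 [160 150 140] mean [499.8 227.2] rect [502.  226.7] [153.  16.] ang 8.7 [191.6, 203.2, 202.0, 257.6]
punch1 p0.57 238 [173  53  41] mean [310.1 151.8] rect [308.7 153. ] [ 14. 132.] ang 165.2 [214.4, 277.5, 234.2, 330.4]
punch1 p0.48 210 [160 153 144] mean [490.7 271.4] rect [494.5 271.7] [133.  13.] ang 8.6 [177.0, 209.0, 186.0, 258.4]
wax1 p0.89 311 [209 102  35] mean [ 572.7 -201.5] rect [ 572.7 -201. ] [60. 40.] ang 39.5 [345.5, 195.1, 371.4, 217.3]
wax1 p0.72 290 [ 47  74 147] mean [ 676.6 -270.2] rect [ 676.6 -270.2] [58. 40.] ang 60.1 [368.3, 160.4, 392.8, 180.0]
wax1 p0.37 1741 [188 176 153] mean [490.2 257.2] rect [488.  268.4] [ 80. 226.] ang 99.4 [139.8, 214.1, 225.9, 252.3]
rail p0.77 2133 [184 171 149] mean [489.6 269.7] rect [487.8 280.7] [ 84. 250.] ang 97.9 [131.6, 214.3, 228.2, 253.6]
dish p0.98 899 [176 165 153] mean [766.4 -22.3] rect [768.1 -21.7] [97. 90.] ang 2.7 [272.5, 117.6, 310.1, 154.4]
jar p0.93 374 [137 119 105] mean [ 736.2 -147.8] rect [ 736.2 -148.3] [51. 69.] ang 165.0 [328.1, 135.1, 349.0, 159.0]
jar p0.18 2105 [184 171 149] mean [487.1 260.9] rect [485.8 275.2] [ 84. 246.] ang 98.8 [128.9, 213.5, 226.0, 254.7]
```

View pics/s35.png

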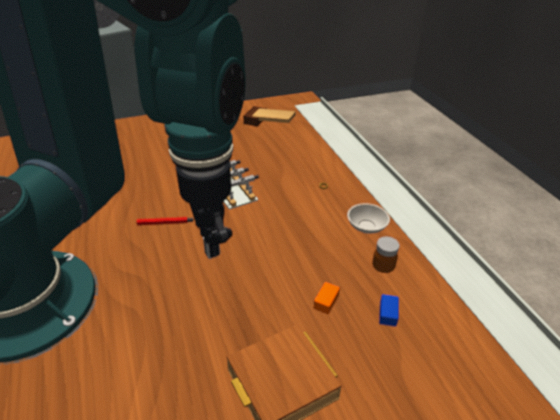

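View pics/t35.png

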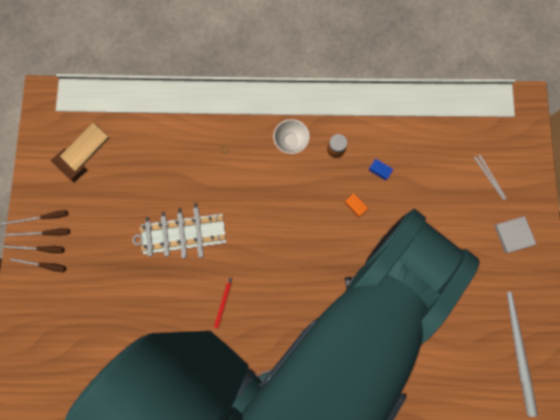

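>>> apply_moves:
  rows: [0.25, 1, 0, 0, 0, 0, 0.25, 1, 0, 0, 0, 0, 0.25, 1, 0, 0, 0, 0, 0.25, 1, 0, 0, 0, 0, 0.25, 1, 0, 0, 0, 0, 0.25, 1, 0, 0, 0, 0, 0.25, 1, 0, 0, 0, 0, 0.25, 1, 0, 0, 0, 0]

```text
clock: 46.47
position: [435.9, 110.3, 208.0]
orientation: [0.458, -0.539, 0.457, 0.539]
contact_force: [-0.1, -0.4, -0.2]
finger_gap: 0.0
```

>>> apply_moves:
  rows: [0, 0.48, -0.1, 0, 0, 0, 0, 0.48, -0.1, 0, 0, 0, 0, 0.48, -0.1, 0, 0, 0, 0, 0.48, -0.1, 0, 0, 0, 0, 0.48, -0.1, 0, 0, 0, 0, 0.48, -0.1, 0, 0, 0]

```text
clock: 46.97
position: [435.0, 251.2, 177.6]
orientation: [0.457, -0.539, 0.458, 0.539]
contact_force: [0.4, -0.4, 0.3]
finger_gap: -0.3
```

```bash
python3 - <<'E'
from h import *
c=camera('wrist'); save(c,'w36.png'); im=c['img'][:,:,::-1].copy()
cv2.imwrite('pics/w36z.png',cv2.resize(im[100:310,120:420],None,fx=2.6,fy=2.6,interpolation=cv2.INTER_CUBIC))
c=camera('side'); b=c['img'][:,:,::-1].copy()
z=cv2.resize(b[310:420,210:350],None,fx=5,fy=5,interpolation=cv2.INTER_CUBIC)
# shut lid predicted: top corners z 43.5, and box rim corners
for zz,col in ((43.5,(255,0,0)),(35.5,(0,0,255))):
    P=[[*bw(x,y),zz] for x,y in ((70,70),(-70,70),(-70,-70),(70,-70),(70,70))]
    u=(proj(c,P)-[210,310])*5; cv2.polylines(z,[u.astype(int)],False,col,1)
cv2.imwrite('pics/s36.png',z)
print(pose()[1],jaw())
E
```

```text
[435.38535006 249.9095727  178.12776766] 99.1559448382976
```

View pics/w36z.png

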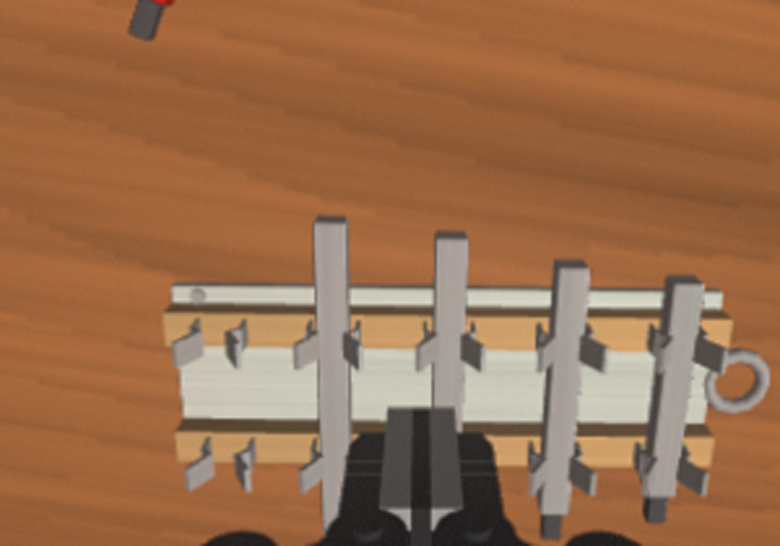

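View pics/s36.png

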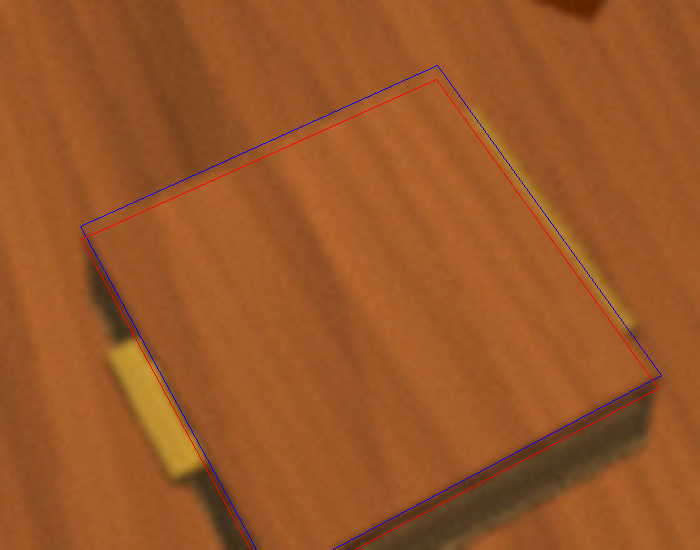

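```bash
python3 -c "
from h import *
print(manip.finish_job())"
```

```text
the job is handed in; nothing more can be done
None
```

I handed the job in at about 47 s. It reports no verdict, so what follows rests on my own checks.

**Punches:** Four were present, about 106, 120, 134 and 148 mm long. They are clipped into slots 0 to 3 in that order from the eye, and slot 4 is empty.
- Each one was pressed to a hard stop at 72–87 N, and all four stops were at the same height to within about 0.5 mm.
- The last wrist and top pictures show them square to the rail. Their middles are within about 2 mm of midway between the clip rows.
- That last wrist picture hid part of the far clip row behind the gripper. An earlier one, taken right after the last punch went in, showed the jaws closed over all four punches on both rows.

**Wax blocks:** Both green blocks lie flat in the box with a gap between them.

**Lid:** I pushed it over and pressed it down with 38 N. In the side picture its edges match the outline expected for a shut lid to about 2 mm.

**Dish, jar and look-alikes:** None of these moved, to within measurement noise.

**Ring:** The network never picked it out on its own. It looks unmoved in the pictures, and the arm never went near it.

The two cameras disagreed by up to about 3 mm on the rail position, and I used mainly the wrist camera. No check failed.

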